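Wash up the glaze sample pots

TASK

Clean the glaze pots on the bench: take the lid off each one that has a lid and lay it flat, knob up, on the floor of the grey lid tray (none stacked), and only when all the lids are in the tray scrub each pot with the long brush, palest colour first (white, then yellow, then blue): in each pot at least two full strokes, right down to the bottom, up to near the rim and down to the bottom again. Put the brush back upright in its stand, and leave every pot standing open and upright on the dark drying mat; leave the jug, the bowl and the test strip where they are.

Things in the scene. Friction and masses are not known exactly. Their poses are not given: they have to be found in the camera images.
- pot_white: white ceramic glaze pot (loose, about 0.2 kg), open-topped, round, slightly tapered: outer diameter 58 mm at the foot, 62 mm at the rim, 90 mm tall, wall 3 mm, inner floor 5 mm above the foot; it can be gripped across its outside just below the rim. Origin: centre of its underside, z up; it has a lid on or is open already
- pot_yellow: yellow ceramic glaze pot (loose, about 0.2 kg), open-topped, round, slightly tapered: outer diameter 58 mm at the foot, 62 mm at the rim, 90 mm tall, wall 3 mm, inner floor 5 mm above the foot; it can be gripped across its outside just below the rim. Origin: centre of its underside, z up; it has a lid on or is open already
- pot_blue: blue ceramic glaze pot (loose, about 0.2 kg), open-topped, round, slightly tapered: outer diameter 58 mm at the foot, 62 mm at the rim, 90 mm tall, wall 3 mm, inner floor 5 mm above the foot; it can be gripped across its outside just below the rim. Origin: centre of its underside, z up; it has a lid on or is open already
- lid_white: loose white lid, 60 g, on the white pot at the start: disc 70 mm wide, 5 mm thick; below it a 46 mm wide plug 6 mm deep, loose in the pot's mouth; on top a black knob 18 mm wide, 26 mm tall (11 to 37 mm above the origin). Origin: centre of the plug's underside, z up; on a pot it is 84 mm above the pot's foot. Lifts straight off. May be absent
- lid_yellow: loose yellow lid, 60 g, on the yellow pot at the start: disc 70 mm wide, 5 mm thick; below it a 46 mm wide plug 6 mm deep, loose in the pot's mouth; on top a black knob 18 mm wide, 26 mm tall (11 to 37 mm above the origin). Origin: centre of the plug's underside, z up; on a pot it is 84 mm above the pot's foot. Lifts straight off. May be absent
- lid_blue: loose blue lid, 60 g, on the blue pot at the start: disc 70 mm wide, 5 mm thick; below it a 46 mm wide plug 6 mm deep, loose in the pot's mouth; on top a black knob 18 mm wide, 26 mm tall (11 to 37 mm above the origin). Origin: centre of the plug's underside, z up; on a pot it is 84 mm above the pot's foot. Lifts straight off. May be absent
- brush: long brush, 100 g, 215 mm, upright in its stand, bristles down: white bristle head 34 mm wide, 73 mm long, thin steel shaft, round wooden handle 18 mm thick from 128 to 205 mm above the tip, red end cap of the same thickness up to 215 mm. Grip the handle about 178 mm above the tip. Origin: flat tip of the bristle head; z from tip to cap. May lean up to 0.15 rad in the stand
- brush_tip (a point): the flat end of the brush's bristle head, on its axis (same point as the brush's origin)
- brush_stand: fixed green round cup on a dark 100 mm disc, 76 mm tall; inside 45 mm wide at the bottom, its mouth flared to 64 mm. Origin: centre of the underside, z up
- stand_floor (a point): centre of the stand's inner floor, 10 mm above the table, where the brush tip rests
- lid_tray: fixed shallow grey tray, 130 mm (own x) by 310 mm (own y), 16 mm tall, walls and floor 5 mm thick. Origin: centre of the underside; room for three lids in a row along y, 95 mm apart
- drying_mat: fixed dark ribbed rubber mat, 340 mm (own x) by 140 mm (own y), 4 mm thick. Origin: centre of the underside; room for three pots in a row along x, 105 mm apart
- jug: bystander: clear plastic jug, 100 mm wide at the rim, 130 mm tall, handle on its own +y side. Origin: centre of the underside
- bowl: bystander: terracotta bowl, 120 mm wide, 50 mm tall. Origin: centre of the underside
- test_strip: bystander: white test strip with blue glaze patches, 45 x 190 x 7 mm, long along its own y. Origin: centre of the underside
Things that resemble listed ones, but are neither listed nor needed, are in the scene too. What is shaped like the pot_yellow but red or turquoise is not meant.

How it is judged (in metres and radians):
On the way, in this order (a step that is already met when the one before it is completed fails the run):
1. every lid that is there lies flat in the lid tray, before the scrubbing begins (x of lid_white in the frame of lid_tray between -0.055 and 0.055 m and y of lid_white in the frame of lid_tray between -0.145 and 0.145 m and z of each of lid_white, lid_yellow, lid_blue in the frame of lid_tray below 0.012 m and angle between each of lid_white, lid_yellow, lid_blue's own z axis and vertical below 0.15 rad and x of lid_yellow in the frame of lid_tray between -0.055 and 0.055 m and y of lid_yellow in the frame of lid_tray between -0.145 and 0.145 m and x of lid_blue in the frame of lid_tray between -0.055 and 0.055 m and y of lid_blue in the frame of lid_tray between -0.145 and 0.145 m), for 0.2 s.
2. brush tip down at the bottom inside the white pot (z of brush_tip in the frame of pot_white between 0 and 0.017 m and horizontal distance between brush_tip and pot_white below 0.028 m), for 0.05 s.
3. brush tip drawn up to the upper part of the white pot (z of brush_tip in the frame of pot_white above 0.055 m and horizontal distance between brush_tip and pot_white below 0.028 m), for 0.05 s.
4. brush tip down at the bottom of the white pot again (all of step 2), for 0.05 s.
5. brush tip down at the bottom inside the yellow pot (z of brush_tip in the frame of pot_yellow between 0 and 0.017 m and horizontal distance between brush_tip and pot_yellow below 0.028 m), for 0.05 s.
6. brush tip drawn up to the upper part of the yellow pot (z of brush_tip in the frame of pot_yellow above 0.055 m and horizontal distance between brush_tip and pot_yellow below 0.028 m), for 0.05 s.
7. brush tip down at the bottom of the yellow pot again (all of step 5), for 0.05 s.
8. brush tip down at the bottom inside the blue pot (z of brush_tip in the frame of pot_blue between 0 and 0.017 m and horizontal distance between brush_tip and pot_blue below 0.028 m), for 0.05 s.
9. brush tip drawn up to the upper part of the blue pot (z of brush_tip in the frame of pot_blue above 0.055 m and horizontal distance between brush_tip and pot_blue below 0.028 m), for 0.05 s.
10. brush tip down at the bottom of the blue pot again (all of step 8), for 0.05 s.
At the end, for the whole second after the job is handed in: Each lid present lies flat, knob up, on the tray floor; each pot stands upright on the mat, its centre 10 mm or more inside the edge; the brush stands in its stand, tip within 10 mm of the stand floor's height and 15 mm of its centre; all at rest (all of step 1 and x of pot_white in the frame of drying_mat between -0.16 and 0.16 m and y of pot_white in the frame of drying_mat between -0.06 and 0.06 m and z of pot_white in the frame of drying_mat between -0.002 and 0.009 m and angle between each of pot_white, pot_yellow, pot_blue's own z axis and vertical below 0.12 rad and linear speed of each of pot_white, lid_white, pot_yellow, lid_yellow, pot_blue, lid_blue, brush below 0.02 m/s and x of pot_yellow in the frame of drying_mat between -0.16 and 0.16 m and y of pot_yellow in the frame of drying_mat between -0.06 and 0.06 m and z of pot_yellow in the frame of drying_mat between -0.002 and 0.009 m and x of pot_blue in the frame of drying_mat between -0.16 and 0.16 m and y of pot_blue in the frame of drying_mat between -0.06 and 0.06 m and z of pot_blue in the frame of drying_mat between -0.002 and 0.009 m and horizontal distance between brush_tip and stand_floor below 0.015 m and z of brush_tip in the frame of brush_stand below 0.02 m and angle between brush's own z axis and vertical below 0.25 rad); the robot touches nothing.
It fails at once if the jug, the bowl or the test strip is shifted more than 30 mm (distance of any of jug, bowl, test_strip from where it was at the start of the episode above 0.03 m).
Of lid_white, lid_yellow, lid_blue only 1 to 3 are there at a start; the rules pass over those that are not, and their reading is None.
At some moment in a run one of pot_white, pot_yellow, pot_blue may be knocked a few centimetres aside while the robot is not near it.
It also fails if it takes over 210 s, if anything falls off the work surface, if the arm or the gripper's body presses on something with over 40 N, if the wrist force passes 120 N, or if a joint passes its speed limit or range.

ROBOT

A 7-joint arm with a two-finger parallel gripper is mounted at the origin on the work surface. World frame = base frame: x ahead of the robot, y to its left, z up, the work surface at z = 0. Lengths are in m, angles in degrees, forces in N, time in s.
With the tool pointing down it reaches from about 0.425 to 0.825 m from the base axis. Payload 3.6 kg.
Tool frame: the origin (TCP) lies on the centre line of the jaws, within the pads' length; the fingertips stand 11 mm ahead of it and the grasp point (between the pads) lies 8 mm behind it; z points along the fingers, y is the line along which they close (so a half turn about z gives the same grasp; the last joint's range is limited). The gripper opens to 85 mm and grips with 20 to 120 N. Pads are 22 mm wide; open, the fingers measure 114 mm over their backs; the gripper's body (76 mm by 85 mm) begins 54 mm behind the grasp point. The pads swing forward as they close: fully open they stand 13 mm farther back than shut.
Start: joints at [64.544, 35.231, -0.722, 81.555, 0.464, 63.22, -2.315], TCP at [0.264, -0.594, 0.242] pointing down, gripper open.
Joint ranges: [-178.69, 178.69], [-17.37, 117.87], [-77.05, 75.6], [15.02, 138.74], [-78.02, 258.01], [0.78, 113.62], [-162.83, 162.83]. Speed limits (degrees/s): [159.86, 159.86, 180, 180, 180, 180, 180].

INTERFACE

Orientations are given as a 3x3 rotation matrix whose columns are the frame's x, y, z axes.
In Python, from plant import ctrl, vision, order gives the robot as it stands.
- The arm moves only by the tool play_rows, never from a script. Its argument "plan" is one flat list of numbers, 7 for each row, row after row: the shift along the tool's x, y, z in units of 0.2 m (1.0 is 0.2 m), then the turn, a rotation vector about the tool's x, y, z in units of 120 degrees (1.0 is 120 degrees), then the opening, from 0 (shut) to 1 (fully open). A call has 1 to 10 rows; each row shifts and turns the commanded pose from where the row before left it, along the tool's axes as they then stand; what a row does not reach is not made up. A row lasts 1/10 s, in which the tool goes at most 50 mm and 8.59 degrees, less where a joint would pass 70% of its speed; a pose out of reach is approached as far as the arm can. A call with a number of a shift or a turn outside -1 to 1 is refused whole. A call with a gripper value outside its range is refused whole. The fingers move at their own pace and stop on an object; "force" is the grip in N (left out, the last holds). Time passes only in rows, so rows that do not move let the fingers close. It gives the time, the measured TCP pose, the force, the opening and the grip force at its end, in the units of the state.
- ctrl.sense(): the state, without advancing time (a new reading comes with each control period).
- vision.capture(name): name is "scene" or "top" or "wrist"; returns (picture, depth): 384x512x3 uint8, red, green, blue; 384x512 float32, m along the optical axis (not along the pixel's ray), 0 where there is no reading.
- vision.camera_params(name): a dict with "fov_y" (degrees; the focal length in pixels is half the picture's height over the tangent of half this angle, whatever the lens; pixels are square), "cx", "cy" (the principal point, pixels), "world_to_cam" (4x4, takes a point from world to camera coordinates). Camera axes: x right, y down, z forward; pixel columns grow to the right and rows downward; lengths in m; the calibration is good to about 2 mm. A picture is of the moment at which its call begins: read the wrist's pose just before it. camera_params takes no time and is no camera call; for the wrist camera it gives the pose at the moment of the call.
- order.job_done(): hands the job in; it is judged then, once.
The state is a dict: "t": time; "joint_positions": joint angles; "joint_vel": joint speeds; "tau": joint torques, N m; "tcp_pos": TCP position; "orientation": TCP orientation; "force": force on the tool from outside, world axes, zero at the start; "moment": the same for the moment, N m; "grip_width": finger opening in m; "finger_force": force on a finger pad.
Only numpy, scipy, OpenCV 4.12 (cv2) and the standard library are available. Lean on these libraries where they do the work, as an engineer would, in place of code of your own. Each camera call takes 0.05 s, during which the arm holds its last target. There are 200 camera calls.

## Working session

There is one attempt and no reset: what is moved stays moved. The work goes in short steps, Python scripts to look and compute and a tool call to move; the robot and the scene stay as the last step left them, time stands still between calls to the robot, and variables do not carry over. Pictures are saved under pics/ and viewed, at most 14 in all, crops included, and the job is handed in when it is done.

Besides the shell and the picture viewer there is one more tool, called after "Call:" by a JSON object that holds its "name" and its "arguments". play_rows: Moves the arm, as the interface text tells. Its arguments: {"type":"object","properties":{"plan":{"type":"array"},"force":{"type":"number"}},"required":["plan"]}

```bash
ls; mkdir -p pics
python3 - <<'E'
from plant import ctrl,vision
import cv2,numpy as np
s=ctrl.sense();print(s)
for n in("scene","top"):
    p,d=vision.capture(n);np.savez(f"{n}.npz",p=p,d=d);c=vision.camera_params(n);print(n,c)
    cv2.imwrite(f"pics/{n}0.png",cv2.resize(p[:,:,::-1],(768,576)))
E
```

```text
pics
{'t': 0.0, 'joint_positions': array([64.54400192, 35.29071109, -0.72260568, 81.6417588 ,  0.46287979,
       63.21805152, -2.31557049]), 'joint_vel': array([-0.0680639 , -0.04853829, -0.00745774, -0.0449489 , -0.01298426,
        0.06374058, -0.03531708]), 'tau': array([ 2.12591026e-04, -4.69221532e+01,  2.59336391e-01, -1.71034241e+01,
        9.97463678e-03,  9.49437905e-03, -6.13051753e-06]), 'tcp_pos': array([ 0.26344646, -0.59341548,  0.24111902]), 'orientation': array([[ 9.13971609e-01,  4.05776743e-01, -1.06487471e-03],
       [ 4.05778139e-01, -9.13968595e-01,  2.34719157e-03],
       [-2.08262904e-05, -2.57736933e-03, -9.99996678e-01]]), 'force': array([-0.26291587,  1.14364917,  0.47597393]), 'moment': array([-0.02085342, -0.02763298,  0.00081368]), 'finger_force': 0.0, 'grip_width': 0.08541050686118247}
scene {'fov_y': 57.70159372897068, 'cx': 250.88740889010694, 'cy': 194.32325113111395, 'world_to_cam': array([[ 0.35936025,  0.93311207, -0.01273074, -0.189723  ],
       [ 0.64918086, -0.25976626, -0.71490259, -0.28133631],
       [-0.67039125,  0.24864302, -0.69910816,  1.30203413],
       [ 0.        ,  0.        ,  0.        ,  1.        ]])}
top {'fov_y': 43.60550892580239, 'cx': 243.7921110460098, 'cy': 194.0691458219893, 'world_to_cam': array([[ 0.02516302, -0.99963595, -0.0097356 , -0.02299073],
       [-0.99829167, -0.0246131 , -0.05298992,  0.52194222],
       [ 0.052731  ,  0.01105236, -0.99854759,  1.47554093],
       [ 0.        ,  0.        ,  0.        ,  1.        ]])}
```

View pics/top0.png

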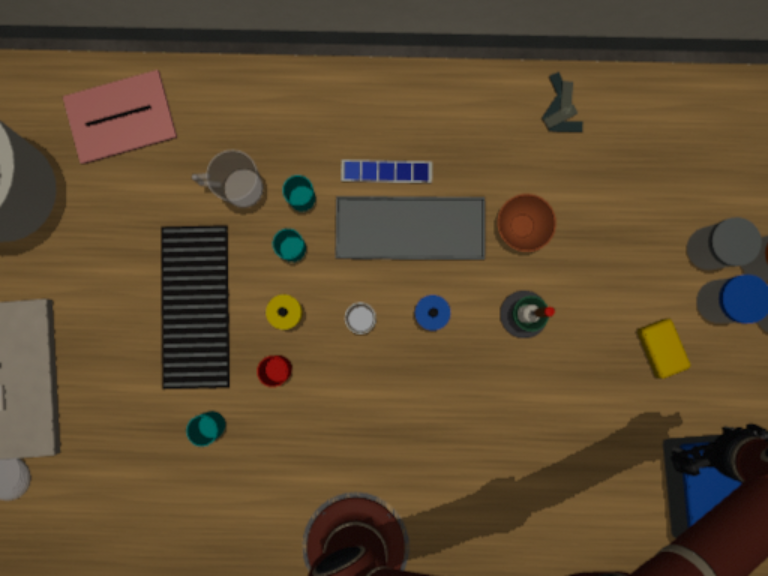

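View pics/scene0.png

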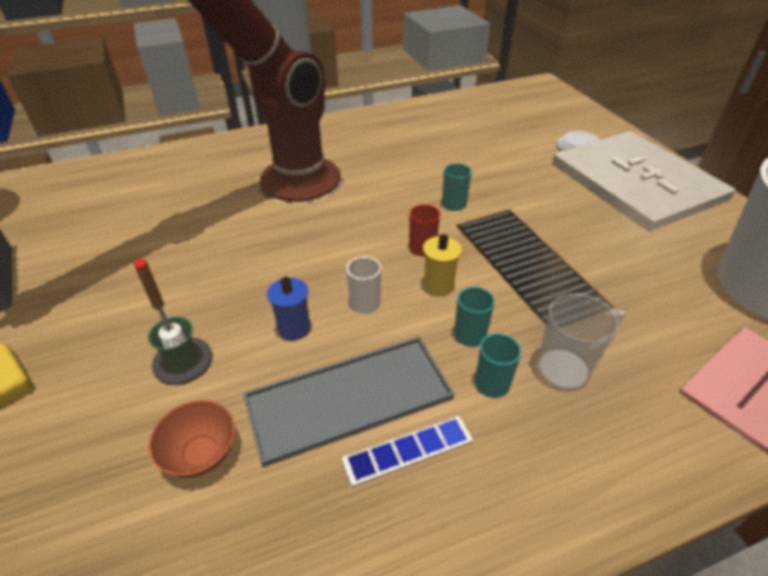

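The top view (768 px wide) shows the yellow lid at (284,312), the open white pot at (360,318), and the blue lid at (433,313). The mat is at (195,307), the tray at (411,228) and the brush and stand at (528,314). The red pot at (274,371) stands next to yellow. Only the yellow and blue pots have lids.

```bash
cat > h.py <<'E'
import numpy as np,cv2
from plant import ctrl,vision
def K(c,h=384): return h/2/np.tan(np.radians(c["fov_y"]/2))
def cloud(d,c):
    f=K(c);v,u=np.mgrid[:d.shape[0],:d.shape[1]]
    P=np.stack([(u-c["cx"])/f*d,(v-c["cy"])/f*d,d],-1)
    W=c["world_to_cam"];return (P-W[:3,3])@W[:3,:3]
def snap(n):
    c=vision.camera_params(n);p,d=vision.capture(n);X=cloud(d,c);X[d<=0]=np.nan
    return p,X,c
def circ(P):
    # robust circle: min enclosing circle of xy
    (x,y),r=cv2.minEnclosingCircle(P[:,:2].astype(np.float32));return x,y,r
def masks(p):
    h=cv2.cvtColor(p,cv2.COLOR_RGB2HSV).astype(int);H,S,V=h[...,0],h[...,1],h[...,2]
    return dict(yellow=(H>22)&(H<34)&(S>150)&(V>60),blue=(H>100)&(H<130)&(S>130)&(V>50),white=(S<50)&(V>90),red=((H<6)|(H>174))&(S>170)&(V>60),teal=(H>80)&(H<98)&(S>120))
def go(tgt,R=None,s=None):
    "shift in tool axes, units of 0.2 m; rotvec units of 120deg"
    s=s or ctrl.sense();from scipy.spatial.transform import Rotation as Ro
    d=s["orientation"].T@(np.array(tgt)-s["tcp_pos"])/0.2
    r=np.zeros(3) if R is None else Ro.from_matrix(s["orientation"].T@R).as_rotvec()/np.radians(120)
    return d.round(3),r.round(3)
def down(yaw):
    "tool down, y axis (closing line) at yaw deg from world x"
    a=np.radians(yaw);y=np.array([np.cos(a),np.sin(a),0]);z=np.array([0,0,-1.]);return np.stack([np.cross(y,z),y,z],1)
E
python3 - <<'E'
from h import *
for n in("top","scene"):
    z=np.load(n+".npz");p=z["p"];d=z["d"];c=vision.camera_params(n);X=cloud(d,c);X[d<=0]=np.nan
    print(n,"table z",np.nanmedian(X[...,2][(np.abs(X[...,2])<.03)]))
    for k,m in masks(p).items():
        m=m&(X[...,2]>.03)&(X[...,2]<.2)&(X[...,0]<.9)&(X[...,0]>.1)&(abs(X[...,1])<.45)
        nn,l,st,_=cv2.connectedComponentsWithStats(m.astype(np.uint8))
        for i in range(1,nn):
            if st[i,4]<60: continue
            Q=X[l==i];zt=np.percentile(Q[:,2],90);q=Q[Q[:,2]>zt-.012]
            print(k,st[i],"zt %.3f circ %.3f %.3f r %.3f"%(zt,*circ(q)), np.median(q,0).round(3))
    # dark/grey flat things
    h=cv2.cvtColor(p,cv2.COLOR_RGB2HSV)
    m=(h[...,1]<90)&(X[...,2]<.03)&(X[...,0]>.2)&(X[...,0]<.9)&(abs(X[...,1])<.45)
    if n=="top":
        m=cv2.morphologyEx(m.astype(np.uint8),cv2.MORPH_CLOSE,np.ones((5,5)))
        nn,l,st,_=cv2.connectedComponentsWithStats(m)
        for i in range(1,nn):
            if st[i,4]<400: continue
            Q=X[l==i];print("flat",st[i],np.nanmedian(Q,0).round(3),cv2.minAreaRect(Q[:,:2].astype(np.float32)))
    m=(X[...,2]>.02)&(X[...,2]<.3)&(X[...,0]>.2)&(X[...,0]<.9)&(abs(X[...,1])<.5)
    nn,l,st,_=cv2.connectedComponentsWithStats(m.astype(np.uint8))
    for i in range(1,nn):
        if st[i,4]>80: Q=X[l==i];print("obj",st[i],Q.min(0).round(3),Q.max(0).round(3))
E
```

```text
top table z 0.001032746184552114
yellow [177 197  24  23 408] zt 0.100 circ 0.474 0.151 r 0.035 [0.474 0.15  0.096]
blue [277 197  23  23 392] zt 0.100 circ 0.480 -0.141 r 0.034 [ 0.48  -0.141  0.096]
white [153 116  21  22 159] zt 0.129 circ 0.710 0.230 r 0.035 [0.699 0.219 0.127]
white [347 203  12  12  80] zt 0.086 circ 0.483 -0.336 r 0.017 [ 0.482 -0.331  0.082]
red [172 237  21  20  82] zt 0.092 circ 0.357 0.168 r 0.030 [0.367 0.159 0.089]
teal [189 117  21  24 197] zt 0.092 circ 0.714 0.130 r 0.031 [0.72  0.125 0.089]
teal [182 153  21  21 159] zt 0.091 circ 0.608 0.146 r 0.031 [0.616 0.138 0.089]
teal [124 275  25  22 234] zt 0.090 circ 0.239 0.302 r 0.030 [0.244 0.298 0.087]
flat [147 110  29  28 453] [0.743 0.262 0.006] ((0.7309883832931519, 0.2495442032814026), (0.07895979285240173, 0.07931676506996155), 24.832229614257812)
flat [ 223  131  101   42 4163] [ 0.658 -0.099  0.006] ((0.6576804518699646, -0.10041303932666779), (0.13315792381763458, 0.3097918927669525), 2.165221691131592)
flat [ 108  151   45  108 4676] [0.482 0.346 0.005] ((0.4834553897380829, 0.3447021543979645
[... 1563 characters left out ...]
 circ 0.615 0.143 r 0.028 [0.635 0.134 0.09 ]
teal [320 224  26  20 103] zt 0.091 circ 0.717 0.127 r 0.031 [0.73  0.114 0.089]
obj [294 109  20  28 458] [0.207 0.27  0.02 ] [0.272 0.332 0.092]
obj [ 272  136   35   57 1211] [0.325 0.113 0.02 ] [0.51  0.198 0.122]
obj [231 171  23  34 678] [ 0.436 -0.032  0.02 ] [0.498 0.029 0.093]
obj [  89  173   41   72 1116] [ 0.448 -0.373  0.02 ] [ 0.518 -0.305  0.227]
obj [177 185  29  38 838] [ 0.444 -0.176  0.02 ] [ 0.515 -0.108  0.123]
obj [ 303  191   44   70 1687] [0.578 0.097 0.02 ] [0.748 0.176 0.092]
obj [ 359  196   57   61 2377] [0.686 0.201 0.02 ] [0.785 0.333 0.132]
obj [  98  267   58   52 1341] [ 0.608 -0.392  0.02 ] [ 0.727 -0.274  0.054]
```

Run:
```python
from h import *
s=ctrl.sense();print(go(s["tcp_pos"]+[0,0,.06],down(0)))
z=np.load("top.npz")
for n in("top","scene"):
    z=np.load(n+".npz");c=vision.camera_params(n);X=cloud(z["d"],c)
    m=(X[...,2]>.1)&(X[...,2]<.24)&(abs(X[...,0]-.48)<.1)&(abs(X[...,1]+.34)<.1)
    Q=X[m]
    for a,b in((.1,.13),(.13,.16),(.16,.19),(.19,.215),(.215,.24)):
        q=Q[(Q[:,2]>a)&(Q[:,2]<b)];print(n,a,len(q),np.median(q,0).round(4) if len(q) else "")
    # stand rim
    h=cv2.cvtColor(z["p"],cv2.COLOR_RGB2HSV)
    m=(X[...,2]>.066)&(X[...,2]<.085)&(abs(X[...,0]-.48)<.06)&(abs(X[...,1]+.34)<.06)
    print("rim",circ(X[m]),m.sum())
    for k,cx,cy in(("mat",.4835,.3447),("tray",.6577,-.1)):
        m=(h[...,1]<90)&(X[...,2]<.03)&(X[...,2]>-.01)&(abs(X[...,0]-cx)<.25)&(abs(X[...,1]-cy)<.19)
        nn,l,st,_=cv2.connectedComponentsWithStats(cv2.morphologyEx(m.astype(np.uint8),cv2.MORPH_CLOSE,np.ones((5,5))))
        i=1+np.argmax(st[1:,4]);print(n,k,cv2.minAreaRect(X[l==i][:,:2].astype(np.float32)))
```

```text
(array([-0.   , -0.001, -0.3  ]), array([-0.001, -0.001, -0.551]))
top 0.1 2 [ 0.4834 -0.3333  0.1108]
top 0.13 12 [ 0.481  -0.3291  0.1514]
top 0.16 13 [ 0.4831 -0.3299  0.1727]
top 0.19 17 [ 0.4824 -0.3291  0.1985]
top 0.215 41 [ 0.4822 -0.3364  0.2246]
rim (0.48288318514823914, -0.33705800771713257, 0.03572169691324234) 217
top mat ((0.4933043122291565, 0.19710347056388855), (0.3367576003074646, 0.4393176734447479), 3.904780387878418)
top tray ((0.5861832499504089, -0.10223817825317383), (0.27788904309272766, 0.3156713545322418), 2.482362985610962)
scene 0.1 38 [ 0.4853 -0.3381  0.113 ]
scene 0.13 61 [ 0.4901 -0.3376  0.1485]
scene 0.16 93 [ 0.4898 -0.3367  0.1749]
scene 0.19 84 [ 0.4893 -0.337   0.2026]
scene 0.215 69 [ 0.4881 -0.3374  0.2241]
rim (0.48291218280792236, -0.33906251192092896, 0.03659515455365181) 395
scene mat ((0.7755800485610962, 0.1821521520614624), (0.31884780526161194, 1.0145385265350342), 58.341583251953125)
scene tray ((0.8495503664016724, -0.09092195332050323), (0.543265700340271, 0.3179861307144165), 1.092102289199829)
```

Call:
{"name": "play_rows", "arguments": {"plan": [0,0,-0.1,0,0,-0.068,0.6,0,0,-0.1,0,0,-0.068,0.6,0,0,-0.1,0,0,-0.068,0.6,0,0,0,0,0,-0.068,0.6]}}

```text
t: 0.5
tcp_pos: [0.2643, -0.5952, 0.3052]
orientation: [[0.546, 0.838, 0.002], [0.838, -0.546, -0.005], [-0.003, 0.005, -1.0]]
force: [-0.1, 0.0, -0.1]
grip_width: 0.0511
finger_force: 0.0
```

Call:
{"name": "play_rows", "arguments": {"plan": [0,0,0,0,0,-0.07,0.6,0,0,0,0,0,-0.07,0.6,0,0,0,0,0,-0.07,0.6,0,0,0,0,0,-0.069,0.6,0.2,0.1,0,0,0,0,0.6,0.2,0.1,0,0,0,0,0.6,0.2,0.1,0,0,0,0,0.6,0.2,0.1,0,0,0,0,0.6,0.2,0.1,0,0,0,0,0.6,0.2,0.1,0,0,0,0,0.6]}}

```text
t: 1.5
tcp_pos: [0.3837, -0.3521, 0.302]
orientation: [[-0.001, 1.0, -0.001], [1.0, 0.001, 0.0], [0.0, -0.001, -1.0]]
force: [0.5, -0.8, 0.4]
grip_width: 0.0513
finger_force: 0.0
```

Call:
{"name": "play_rows", "arguments": {"plan": [0.2,0.1,0,0,0,0,0.6,0.2,0.1,0,0,0,0,0.6,0.2,0.1,0,0,0,0,0.6,0.2,0.1,0,0,0,0,0.6,0.2,0.08,0,0,0,0,0.6,0,0,0,0,0,0,0.6]}}

```text
t: 2.1
tcp_pos: [0.4815, -0.1456, 0.3026]
orientation: [[-0.014, 1.0, 0.002], [1.0, 0.014, 0.005], [0.005, 0.002, -1.0]]
force: [-1.0, 0.8, 0.3]
grip_width: 0.051
finger_force: 0.0
```

Run:
```python
from h import *
print(go([.481,-.142,.15],down(0)), ctrl.sense()["joint_positions"])
```

```text
(array([ 0.014, -0.004,  0.763]), array([ 0.001, -0.002,  0.007])) [ 32.87995321  20.27572752 -25.56861507  99.57442114   9.39184132
  62.24939408   5.13822564]
```

Call:
{"name": "play_rows", "arguments": {"plan": [0.014,-0.004,0.2,0,0,0.007,0.6,0,0,0.2,0,0,0,0.6,0,0,0.2,0,0,0,0.6,0,0,0.2,0,0,0,0.6,0,0,0.1,0,0,0,0.6,0,0,0,0,0,0,0.6,0,0,0,0,0,0,0.6]}}

```text
t: 2.8
tcp_pos: [0.4786, -0.1513, 0.1225]
orientation: [[0.014, 1.0, -0.0], [1.0, -0.014, 0.0], [0.0, -0.0, -1.0]]
force: [0.3, 0.4, -0.1]
grip_width: 0.0508
finger_force: 0.0
```

Run:
```python
from h import *
print(go([.481,-.142,.107],down(0)))
p,X,c=snap("wrist");cv2.imwrite("pics/w1.png",cv2.resize(p[:,:,::-1],(640,480)))
```

```text
(array([0.047, 0.011, 0.078]), array([-0.   , -0.   , -0.007]))
```

View pics/w1.png

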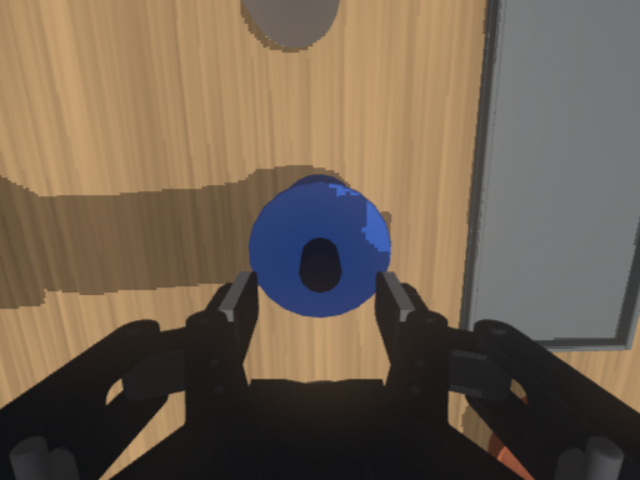

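The wrist view shows the blue lid's knob at (320,265), between the fingers but about 9 mm ahead in tool x. That matches the computed offset.

Call:
{"name": "play_rows", "arguments": {"plan": [0.047,0.011,0,0,0,-0.007,0.6,0,0,0,0,0,0,0.6,0,0,0.04,0,0,0,0.6,0,0,0.038,0,0,0,0.6,0,0,0,0,0,0,0.6,0,0,0,0,0,0,0,0,0,0,0,0,0,0,0,0,0,0,0,0,0,0,0,0,0,0,0,0], "force": 40}}

```text
t: 3.75
tcp_pos: [0.4808, -0.1418, 0.1069]
orientation: [[-0.001, 1.0, 0.0], [1.0, 0.001, -0.0], [-0.0, 0.0, -1.0]]
force: [0.1, -0.1, 0.2]
grip_width: 0.0164
finger_force: 39.0
```

Call:
{"name": "play_rows", "arguments": {"plan": [0,0,-0.1,0,0,0,0,0,0,-0.2,0,0,0,0,0,0,-0.2,0,0,0,0,0,0,-0.1,0,0,0,0,0,0,0,0,0,0,0,0,0,0,0,0,0,0]}}

```text
t: 4.35
tcp_pos: [0.4803, -0.1417, 0.2264]
orientation: [[-0.001, 1.0, -0.0], [1.0, 0.001, -0.0], [-0.0, -0.0, -1.0]]
force: [-0.3, 0.4, -0.8]
grip_width: 0.0163
finger_force: 39.1
```

Run:
```python
from h import *
p,X,c=snap("wrist");cv2.imwrite("pics/w2.png",cv2.resize(p[:,:,::-1],(640,480)))
print(go([.654,-.195,.15],down(0)),ctrl.sense()["tcp_pos"])
```

```text
(array([-0.268,  0.872,  0.376]), array([-0.001, -0.   ,  0.   ])) [ 0.47979796 -0.14168244  0.22561477]
```

View pics/w2.png

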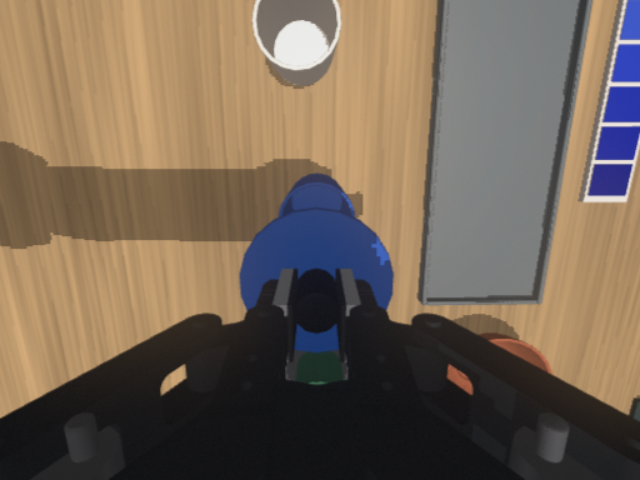

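The blue lid is held level, with the open pot visible behind it. Next I place it at the -y end of the tray.

Call:
{"name": "play_rows", "arguments": {"plan": [-0.054,0.175,0,0,0,0,0,-0.054,0.175,0,0,0,0,0,-0.054,0.175,0,0,0,0,0,-0.054,0.175,0,0,0,0,0,-0.052,0.172,0,0,0,0,0,0,0,0.2,0,0,0,0,0,0,0.2,0,0,0,0,0,0,0.2,0,0,0,0,0,0,0.2,0,0,0,0,0,0,0,0,0,0,0]}}

```text
t: 5.4
tcp_pos: [0.6486, -0.1939, 0.0576]
orientation: [[-0.002, 1.0, -0.018], [1.0, 0.002, 0.004], [0.004, -0.018, -1.0]]
force: [-1.6, -0.1, -0.8]
grip_width: 0.0164
finger_force: 39.3
```

Call:
{"name": "play_rows", "arguments": {"plan": [0,0,0.08,0,0,0,0,0,0,0.08,0,0,0,0,0,0,0.02,0,0,0,0,0,0,0,0,0,0,0,0,0,0,0,0,0,0]}}

```text
t: 5.9
tcp_pos: [0.656, -0.1952, 0.0318]
orientation: [[-0.001, 1.0, 0.002], [1.0, 0.001, -0.0], [-0.0, 0.002, -1.0]]
force: [0.8, 0.6, -0.6]
grip_width: 0.0167
finger_force: 39.3
```

Call:
{"name": "play_rows", "arguments": {"plan": [0,0,0.014,0,0,0,0,0,0,0,0,0,0,0,0,0,0,0,0,0,0.5,0,0,0,0,0,0,0.5,0,0,0,0,0,0,0.5,0,0,0,0,0,0,0.5,0,0,-0.1,0,0,0,0.5,0,0,-0.2,0,0,0,0.5,0,0,-0.2,0,0,0,0.5,0,0,-0.2,0,0,0,0.5]}}

```text
t: 6.9
tcp_pos: [0.6551, -0.195, 0.1693]
orientation: [[-0.001, 1.0, -0.0], [1.0, 0.001, 0.0], [0.0, -0.0, -1.0]]
force: [0.2, -0.8, -0.1]
grip_width: 0.0426
finger_force: 0.0
```

Call:
{"name": "play_rows", "arguments": {"plan": [0.2,-0.1,-0.1,0,0,0,0.6,0.22,-0.1,-0.1,0,0,0,0.6,0.22,-0.115,0,0,0,0,0.6,0.22,-0.115,0,0,0,0,0.6,0.22,-0.115,0,0,0,0,0.6,0.22,-0.115,0,0,0,0,0.6,0.22,-0.115,0,0,0,0,0.6,0.2,-0.115,0,0,0,0,0.6,0,0,0,0,0,0,0.6,0,0,0,0,0,0,0.6]}}

```text
t: 7.9
tcp_pos: [0.4773, 0.148, 0.2075]
orientation: [[-0.005, 1.0, 0.001], [1.0, 0.005, 0.0], [0.0, 0.001, -1.0]]
force: [0.1, -0.4, 0.4]
grip_width: 0.0514
finger_force: 0.0
```

```bash
cat > look.py <<'E'
from h import *
import sys
# known spots: report rim/lid circle near guesses from both cams
G=eval(sys.argv[1]) if len(sys.argv)>1 else dict(white=(.467,0),yellow=(.4755,.1505),blue=(.481,-.142))
for n in("top","scene"):
    p,X,c=snap(n)
    cv2.imwrite(f"pics/last_{n}.png",cv2.resize(p[:,:,::-1],(768,576)))
    for k,(x,y) in G.items():
        m=(np.hypot(X[...,0]-x,X[...,1]-y)<.055)&(X[...,2]>.07)&(X[...,2]<.105)
        if m.sum()>15: print(n,k,np.round(circ(X[m]),4),m.sum(),X[m][:,2].max().round(3))
E
python3 - <<'E'
from h import *
print(go([.4755,.1505,.15],down(0)))
E
python3 look.py
```

```text
(array([ 0.013, -0.009,  0.287]), array([ 0.   , -0.   ,  0.002]))
top white [0.4656 0.0008 0.0308] 79 0.098
top yellow [0.4794 0.134  0.0278] 105 0.103
top blue [ 0.4798 -0.1405  0.0309] 86 0.097
scene white [ 4.661e-01 -2.000e-04  3.310e-02] 282 0.093
scene yellow [0.4755 0.1498 0.0358] 396 0.104
scene blue [ 0.4791 -0.143   0.0326] 314 0.093
```

View pics/last_top.png

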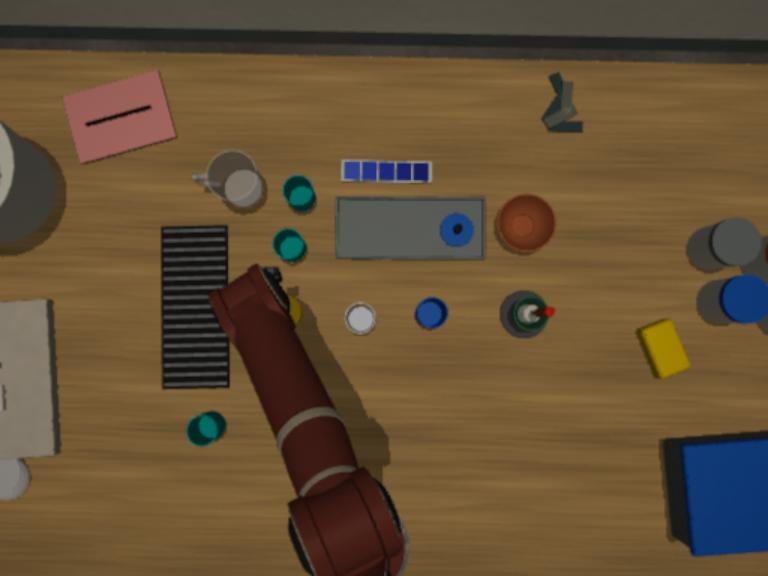

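The blue lid lies in the tray at (457,229) and the pots have not moved. Next is the yellow lid.

Call:
{"name": "play_rows", "arguments": {"plan": [0.013,-0.009,0.1,0,0,0.002,0.6,0,0,0.15,0,0,0,0.6,0,0,0.05,0,0,0,0.6,0,0,0,0,0,0,0.6,0,0,0.1,0,0,0,0.6,0,0,0.1,0,0,0,0.6,0,0,0,0,0,0,0.6,0,0,0,0,0,0,0.6]}}

```text
t: 8.8
tcp_pos: [0.4769, 0.1493, 0.108]
orientation: [[0.004, 1.0, 0.001], [1.0, -0.004, 0.0], [0.0, 0.001, -1.0]]
force: [-0.2, -0.4, 0.0]
grip_width: 0.0512
finger_force: 0.0
```

Call:
{"name": "play_rows", "arguments": {"plan": [0,0,0,0,0,0,0,0,0,0,0,0,0,0,0,0,0,0,0,0,0,0,0,0,0,0,0,0,0,0,0,0,0,0,0]}}

```text
t: 9.3
tcp_pos: [0.4767, 0.1496, 0.1082]
orientation: [[0.003, 1.0, 0.002], [1.0, -0.003, 0.0], [0.0, 0.002, -1.0]]
force: [-0.5, -1.3, 6.5]
grip_width: 0.0165
finger_force: 39.0
```

Call:
{"name": "play_rows", "arguments": {"plan": [0,0,-0.1,0,0,0,0,0,0,-0.2,0,0,0,0,0,0,-0.2,0,0,0,0,0,0,-0.1,0,0,0,0,0,0,0,0,0,0,0,0,0,0,0,0,0,0]}}

```text
t: 9.9
tcp_pos: [0.4756, 0.149, 0.2267]
orientation: [[0.003, 1.0, -0.0], [1.0, -0.003, -0.0], [-0.0, -0.0, -1.0]]
force: [0.3, -0.4, -1.2]
grip_width: 0.0162
finger_force: 39.1
```

Run:
```python
from h import *
print(go([.658,-.005,.06],down(0)))
```

```text
(array([-0.767,  0.915,  0.834]), array([-0.   ,  0.   , -0.002]))
```

Call:
{"name": "play_rows", "arguments": {"plan": [-0.13,0.155,0,0,0,0,0,-0.13,0.155,0,0,0,0,0,-0.13,0.155,0,0,0,0,0,-0.13,0.155,0,0,0,0,0,-0.13,0.155,0,0,0,0,0,-0.117,0.14,0,0,0,0,0,0,0,0.2,0,0,0,0,0,0,0.2,0,0,0,0,0,0,0.2,0,0,0,0,0,0,0.2,0,0,0,0]}}

```text
t: 10.9
tcp_pos: [0.6567, -0.0048, 0.063]
orientation: [[0.003, 1.0, -0.004], [1.0, -0.003, -0.0], [-0.0, -0.004, -1.0]]
force: [-0.5, -0.0, -0.3]
grip_width: 0.0167
finger_force: 39.3
```

Call:
{"name": "play_rows", "arguments": {"plan": [0,0,0,0,0,0,0,0,0,0,0,0,0,0,0,0,0.08,0,0,0,0,0,0,0.07,0,0,0,0,0,0,0,0,0,0,0,0,0,0,0,0,0,0]}}

```text
t: 11.5
tcp_pos: [0.6585, -0.0046, 0.0371]
orientation: [[0.003, 1.0, -0.0], [1.0, -0.003, -0.0], [-0.0, -0.0, -1.0]]
force: [0.2, 0.4, -0.2]
grip_width: 0.0166
finger_force: 39.3
```

Call:
{"name": "play_rows", "arguments": {"plan": [0,0,0.04,0,0,0,0,0,0,0,0,0,0,0,0,0,0,0,0,0,0.5,0,0,0,0,0,0,0.5,0,0,0,0,0,0,0.5,0,0,0,0,0,0,0.5,0,0,-0.1,0,0,0,0.5,0,0,-0.2,0,0,0,0.5,0,0,-0.2,0,0,0,0.5,0,0,-0.2,0,0,0,1]}}

```text
t: 12.5
tcp_pos: [0.6582, -0.0046, 0.1704]
orientation: [[0.003, 1.0, -0.001], [1.0, -0.003, 0.0], [0.0, -0.001, -1.0]]
force: [1.4, -0.8, 0.2]
grip_width: 0.0557
finger_force: 0.0
```

Call:
{"name": "play_rows", "arguments": {"plan": [0,-0.2,0,0,0,0,1,0,-0.2,0,0,0,0,1,0,-0.2,0,0,0,0,1,0,-0.2,0,0,0,0,1,0.02,-0.16,0,0,0,0,1,0,0,0,0,0,0,1,0,0,0,0,0,0,1]}}

```text
t: 13.2
tcp_pos: [0.4666, 0.0, 0.1696]
orientation: [[0.003, 1.0, 0.001], [1.0, -0.003, -0.0], [-0.0, 0.001, -1.0]]
force: [0.8, 1.1, 0.3]
grip_width: 0.0856
finger_force: 0.0
```

Run:
```python
from h import *
print(go([.4665,0,.072],down(0)))
z=np.load("top.npz");c=vision.camera_params("top")
p,X,c=snap("scene")
h=cv2.cvtColor(p,cv2.COLOR_RGB2HSV);H=h[...,0]
m=(X[...,2]<.03)&(abs(X[...,0]-.658)<.06)&(abs(X[...,1]+.1)<.15)
# lids: disc top height should be .016
for y in(-.195,-.005):
    mm=(np.hypot(X[...,0]-.657,X[...,1]-y)<.04)&(X[...,2]>.009)&(X[...,2]<.03)&(h[...,1]>130)
    Q=X[mm];print(circ(Q),np.median(Q[:,2]),np.polyfit(Q[:,0],Q[:,2],1)[0],np.polyfit(Q[:,1],Q[:,2],1)[0])
```

```text
(array([-0.   , -0.001,  0.488]), array([ 0.001,  0.   , -0.001]))
(0.6545134782791138, -0.19560737907886505, 0.03537061810493469) 0.016381273451666296 -0.00027162032665853847 -0.004761908819270799
(0.6582640409469604, -0.004595319274812937, 0.035917773842811584) 0.016243415105658757 0.0021902876502618595 -0.005330592432534542
```

Both lids are flat on the tray floor, with disc tops at about 16 mm. Next I move the white pot to the mat.

Call:
{"name": "play_rows", "arguments": {"plan": [0,0,0.15,0,0,0,1,0,0,0.15,0,0,0,1,0,0,0.1,0,0,0,1,0,0,0.088,0,0,0,1,0,0,0,0,0,0,1,0,0,0,0,0,0,0.5,0,0,0,0,0,0,0.5,0,0,0,0,0,0,0.5,0,0,0,0,0,0,0.5], "force": 40}}

```text
t: 14.15
tcp_pos: [0.4675, 0.0001, 0.0725]
orientation: [[0.003, 1.0, 0.003], [1.0, -0.003, 0.0], [0.0, 0.003, -1.0]]
force: [-0.4, 0.7, 3.4]
grip_width: 0.0596
finger_force: 43.7
```

Call:
{"name": "play_rows", "arguments": {"plan": [0,0,-0.1,0,0,0,0.5,0,0,-0.15,0,0,0,0.5,0,0,-0.2,0,0,0,0.5,0,0,-0.2,0,0,0,0.5,0,0,-0.1,0,0,0,0.5,0,0,0,0,0,0,0.5]}}

```text
t: 14.75
tcp_pos: [0.4683, 0.0001, 0.2244]
orientation: [[0.004, 1.0, 0.007], [1.0, -0.004, -0.0], [-0.0, 0.007, -1.0]]
force: [0.4, -0.0, -1.8]
grip_width: 0.0599
finger_force: 44.3
```

Run:
```python
from h import *
print(go([.588,.345,.078],down(0)))
```

```text
(array([1.727, 0.587, 0.736]), array([ 0.004,  0.   , -0.002]))
```

Call:
{"name": "play_rows", "arguments": {"plan": [0.16,0.055,0,0,0,0,0.5,0.175,0.06,0,0,0,0,0.5,0.175,0.06,0,0,0,0,0.5,0.175,0.06,0,0,0,0,0.5,0.175,0.06,0,0,0,0,0.5,0.175,0.06,0,0,0,0,0.5,0.175,0.06,0,0,0,0,0.5,0.175,0.06,0,0,0,0,0.5,0.175,0.06,0,0,0,0,0.5,0.16,0.05,0,0,0,0,0.5]}}

```text
t: 15.75
tcp_pos: [0.5841, 0.3447, 0.2186]
orientation: [[0.003, 1.0, -0.003], [1.0, -0.003, -0.002], [-0.002, -0.003, -1.0]]
force: [0.6, -0.5, -0.9]
grip_width: 0.0598
finger_force: 44.2
```

Call:
{"name": "play_rows", "arguments": {"plan": [0,0,0,0,0,0,0.5,0,0,0.15,0,0,0,0.5,0,0,0.2,0,0,0,0.5,0,0,0.2,0,0,0,0.5,0,0,0.1,0,0,0,0.5,0,0,0,0,0,0,0.5,0,0,0,0,0,0,0.5]}}

```text
t: 16.45
tcp_pos: [0.5844, 0.3429, 0.0908]
orientation: [[0.003, 1.0, -0.001], [1.0, -0.003, -0.001], [-0.001, -0.001, -1.0]]
force: [-0.2, 0.5, -1.6]
grip_width: 0.0594
finger_force: 44.3
```

Run:
```python
from h import *
print(go([.588,.345,.0775],down(0)))
```

```text
(array([0.01 , 0.018, 0.066]), array([-0.001,  0.001, -0.002]))
```

Call:
{"name": "play_rows", "arguments": {"plan": [0.01,0.018,0.04,0,0,0,0.5,0,0,0.028,0,0,0,0.5,0,0,0,0,0,0,0.5,0,0,0,0,0,0,1,0,0,0,0,0,0,1,0,0,0,0,0,0,1,0,0,-0.1,0,0,0,1,0,0,-0.2,0,0,0,1,0,0,-0.2,0,0,0,1,0,0,-0.1,0,0,0,1]}}

```text
t: 17.45
tcp_pos: [0.5896, 0.3471, 0.2028]
orientation: [[0.003, 1.0, 0.006], [1.0, -0.003, 0.005], [0.005, 0.006, -1.0]]
force: [1.3, 0.2, 0.0]
grip_width: 0.0852
finger_force: 0.0
```

Call:
{"name": "play_rows", "arguments": {"plan": [-0.24,-0.053,0,0,0,0,1,-0.24,-0.053,0,0,0,0,1,-0.24,-0.053,0,0,0,0,1,-0.24,-0.053,0,0,0,0,1,-0.24,-0.053,0,0,0,0,1,-0.24,-0.053,0,0,0,0,1,-0.24,-0.053,0,0,0,0,1,-0.24,-0.053,0,0,0,0,1,-0.24,-0.053,0,0,0,0,1,-0.24,-0.053,0,0,0,0,1]}}

```text
t: 18.45
tcp_pos: [0.4804, -0.1359, 0.1986]
orientation: [[0.003, 1.0, 0.002], [1.0, -0.003, -0.001], [-0.001, 0.002, -1.0]]
force: [0.2, 0.1, -0.2]
grip_width: 0.0853
finger_force: 0.0
```

Call:
{"name": "play_rows", "arguments": {"plan": [0,0,0,0,0,0,1,0,0,0,0,0,0,1]}}

```text
t: 18.65
tcp_pos: [0.4805, -0.1355, 0.1982]
orientation: [[0.007, 1.0, 0.001], [1.0, -0.007, -0.0], [-0.0, 0.001, -1.0]]
force: [0.2, 1.1, -0.3]
grip_width: 0.0852
finger_force: 0.0
```

```bash
python3 look.py "dict(white=(.588,.345),yellow=(.4755,.1505),blue=(.481,-.142))"
python3 - <<'E'
from h import *
print(go([.480,-.142,.072],down(0)))
E
```

```text
top white [0.5857 0.3447 0.0321] 148 0.102
top yellow [0.4736 0.151  0.031 ] 98 0.096
scene white [0.5865 0.3428 0.0327] 358 0.096
scene yellow [0.4742 0.1497 0.0329] 273 0.092
scene blue [ 0.4798 -0.1422  0.0319] 319 0.093
(array([-0.049, -0.007,  0.632]), array([ 0.001, -0.   , -0.   ]))
```

Call:
{"name": "play_rows", "arguments": {"plan": [-0.035,-0.004,0.1,0,0,0,1,0,0,0.2,0,0,0,1,0,0,0.15,0,0,0,1,0,0,0.1,0,0,0,1,0,0,0.08,0,0,0,1,0,0,0,0,0,0,1,0,0,0,0,0,0,0.5,0,0,0,0,0,0,0.5,0,0,0,0,0,0,0.5,0,0,0,0,0,0,0.5]}}

```text
t: 19.75
tcp_pos: [0.4809, -0.1402, 0.0733]
orientation: [[0.002, 1.0, 0.003], [1.0, -0.002, 0.0], [0.0, 0.003, -1.0]]
force: [-0.8, 1.6, 7.0]
grip_width: 0.061
finger_force: 43.7
```

Call:
{"name": "play_rows", "arguments": {"plan": [0,0,-0.1,0,0,0,0.5,0,0,-0.15,0,0,0,0.5,0,0,-0.2,0,0,0,0.5,0,0,-0.2,0,0,0,0.5,0,0,-0.1,0,0,0,0.5,0,0,0,0,0,0,0.5]}}

```text
t: 20.35
tcp_pos: [0.4817, -0.1414, 0.2251]
orientation: [[0.004, 1.0, 0.007], [1.0, -0.004, -0.002], [-0.002, 0.007, -1.0]]
force: [0.8, -0.5, -3.0]
grip_width: 0.0609
finger_force: 44.5
```

Run:
```python
from h import *
print(go([.480,.344,.078],down(0)))
```

```text
(array([ 2.429, -0.023,  0.73 ]), array([ 0.004,  0.001, -0.002]))
```

Call:
{"name": "play_rows", "arguments": {"plan": [0.2,-0.003,0,0,0,0,0.5,0.23,-0.003,0,0,0,0,0.5,0.23,-0.003,0,0,0,0,0.5,0.23,-0.003,0,0,0,0,0.5,0.23,-0.003,0,0,0,0,0.5,0.23,-0.003,0,0,0,0,0.5,0.23,-0.003,0,0,0,0,0.5,0.23,-0.002,0,0,0,0,0.5,0.23,0,0,0,0,0,0.5,0.23,0,0,0,0,0,0.5]}}

```text
t: 21.35
tcp_pos: [0.4758, 0.3138, 0.2199]
orientation: [[0.003, 1.0, -0.002], [1.0, -0.003, -0.003], [-0.003, -0.002, -1.0]]
force: [0.5, -0.0, -1.7]
grip_width: 0.061
finger_force: 44.5
```

Call:
{"name": "play_rows", "arguments": {"plan": [0.15,0,0,0,0,0,0.5,0,0,0,0,0,0,0.5,0,0,0.15,0,0,0,0.5,0,0,0.2,0,0,0,0.5,0,0,0.2,0,0,0,0.5,0,0,0.1,0,0,0,0.5,0,0,0,0,0,0,0.5,0,0,0,0,0,0,0.5]}}

```text
t: 22.15
tcp_pos: [0.4767, 0.3422, 0.0913]
orientation: [[0.004, 1.0, -0.001], [1.0, -0.004, -0.001], [-0.001, -0.001, -1.0]]
force: [1.2, 0.3, -0.7]
grip_width: 0.061
finger_force: 44.5
```

Run:
```python
from h import *
print(go([.480,.344,.078],down(0)))
```

```text
(array([0.009, 0.016, 0.067]), array([-0.   ,  0.001, -0.002]))
```

Call:
{"name": "play_rows", "arguments": {"plan": [0.009,0.01,0.04,0,0,0,0.5,0,0,0.025,0,0,0,0.5,0,0,0,0,0,0,0.5,0,0,0,0,0,0,1,0,0,0,0,0,0,1,0,0,0,0,0,0,1,0,0,-0.1,0,0,0,1,0,0,-0.2,0,0,0,1,0,0,-0.2,0,0,0,1,0,0,-0.1,0,0,0,1]}}

```text
t: 23.15
tcp_pos: [0.4799, 0.3464, 0.203]
orientation: [[0.003, 1.0, 0.005], [1.0, -0.003, 0.004], [0.004, 0.005, -1.0]]
force: [0.3, -0.8, -0.2]
grip_width: 0.0853
finger_force: 0.0
```

Call:
{"name": "play_rows", "arguments": {"plan": [-0.2,-0.005,0,0,0,0,1,-0.2,-0.005,0,0,0,0,1,-0.2,-0.005,0,0,0,0,1,-0.2,-0.005,0,0,0,0,1,-0.17,0,0,0,0,0,1,0,0,0,0,0,0,1,0,0,0,0,0,0,1]}}

```text
t: 23.85
tcp_pos: [0.4745, 0.1503, 0.1993]
orientation: [[0.005, 1.0, 0.001], [1.0, -0.005, 0.001], [0.001, 0.001, -1.0]]
force: [0.0, 1.0, 0.7]
grip_width: 0.0857
finger_force: 0.0
```

```bash
python3 look.py "dict(white=(.588,.345),yellow=(.4755,.1505),blue=(.48,.344))"
python3 - <<'E'
from h import *
print(go([.474,.150,.073],down(0)))
E
```

```text
top white [0.5848 0.3448 0.0314] 149 0.101
top yellow [0.4795 0.1348 0.0251] 31 0.096
top blue [0.4763 0.3431 0.0313] 142 0.101
scene white [0.5877 0.3446 0.0329] 357 0.097
scene yellow [0.4759 0.1495 0.0322] 272 0.092
scene blue [0.4771 0.3399 0.0334] 308 0.096
(array([-0.013, -0.002,  0.632]), array([ 0.   , -0.001, -0.001]))
```

Call:
{"name": "play_rows", "arguments": {"plan": [-0.008,0,0.1,0,0,0,1,0,0,0.2,0,0,0,1,0,0,0.15,0,0,0,1,0,0,0.1,0,0,0,1,0,0,0.08,0,0,0,1,0,0,0,0,0,0,1,0,0,0,0,0,0,0.5,0,0,0,0,0,0,0.5,0,0,0,0,0,0,0.5,0,0,0,0,0,0,0.5]}}

```text
t: 24.95
tcp_pos: [0.4748, 0.1505, 0.0743]
orientation: [[0.002, 1.0, 0.002], [1.0, -0.002, 0.002], [0.002, 0.002, -1.0]]
force: [-2.2, 1.1, 7.0]
grip_width: 0.0607
finger_force: 43.8
```

Call:
{"name": "play_rows", "arguments": {"plan": [0,0,-0.1,0,0,0,0.5,0,0,-0.15,0,0,0,0.5,0,0,-0.2,0,0,0,0.5,0,0,-0.2,0,0,0,0.5,0,0,-0.1,0,0,0,0.5,0,0,0,0,0,0,0.5]}}

```text
t: 25.55
tcp_pos: [0.4759, 0.1498, 0.226]
orientation: [[0.004, 1.0, 0.007], [1.0, -0.004, 0.002], [0.002, 0.007, -1.0]]
force: [0.1, -0.1, -1.5]
grip_width: 0.0607
finger_force: 44.4
```

Run:
```python
from h import *
print(go([.369,.344,.078],down(0)))
```

```text
(array([ 0.968, -0.543,  0.738]), array([ 0.003, -0.001, -0.002]))
```

Call:
{"name": "play_rows", "arguments": {"plan": [0.15,-0.09,0,0,0,0,0.5,0.17,-0.09,0,0,0,0,0.5,0.17,-0.09,0,0,0,0,0.5,0.17,-0.09,0,0,0,0,0.5,0.16,-0.09,0,0,0,0,0.5,0.15,-0.09,0,0,0,0,0.5,0,0,0,0,0,0,0.5,0,0,0,0,0,0,0.5]}}

```text
t: 26.35
tcp_pos: [0.3657, 0.3431, 0.2214]
orientation: [[0.001, 1.0, -0.002], [1.0, -0.001, -0.003], [-0.003, -0.002, -1.0]]
force: [-0.4, -1.3, -2.2]
grip_width: 0.0606
finger_force: 44.4
```

Call:
{"name": "play_rows", "arguments": {"plan": [0,0,0.15,0,0,0,0.5,0,0,0.2,0,0,0,0.5,0,0,0.2,0,0,0,0.5,0,0,0.1,0,0,0,0.5,0,0,0,0,0,0,0.5,0,0,0,0,0,0,0.5]}}

```text
t: 26.95
tcp_pos: [0.3675, 0.3425, 0.0927]
orientation: [[0.005, 1.0, -0.0], [1.0, -0.005, -0.001], [-0.001, -0.0, -1.0]]
force: [-0.8, -0.2, -1.5]
grip_width: 0.0607
finger_force: 44.5
```

Run:
```python
from h import *
print(go([.369,.344,.0785],down(0)))
```

```text
(array([0.008, 0.007, 0.071]), array([-0.   ,  0.001, -0.002]))
```

Call:
{"name": "play_rows", "arguments": {"plan": [0.008,0.007,0.04,0,0,0,0.5,0,0,0.029,0,0,0,0.5,0,0,0,0,0,0,0.5,0,0,0,0,0,0,1,0,0,0,0,0,0,1,0,0,0,0,0,0,1,0,0,-0.1,0,0,0,1,0,0,-0.2,0,0,0,1,0,0,-0.2,0,0,0,1,0,0,-0.2,0,0,0,1]}}

```text
t: 27.95
tcp_pos: [0.3679, 0.345, 0.2208]
orientation: [[0.003, 1.0, -0.0], [1.0, -0.003, 0.0], [0.0, -0.0, -1.0]]
force: [1.1, 0.2, -0.8]
grip_width: 0.0854
finger_force: 0.0
```

Call:
{"name": "play_rows", "arguments": {"plan": [-0.24,0.04,-0.2,0,0,0,0.8,-0.24,0.04,-0.15,0,0,0,0.8,-0.24,0.04,0,0,0,0,0.8,-0.24,0.04,0,0,0,0,0.8,-0.24,0.04,0,0,0,0,0.8,-0.24,0.04,0,0,0,0,0.8,-0.24,0.04,0,0,0,0,0.8,-0.24,0.04,0,0,0,0,0.8,-0.24,0.04,0,0,0,0,0.8,-0.24,0.04,0,0,0,0,0.8]}}

```text
t: 28.95
tcp_pos: [0.444, -0.121, 0.2776]
orientation: [[0.003, 1.0, 0.001], [1.0, -0.003, -0.0], [-0.0, 0.001, -1.0]]
force: [0.7, 0.1, 0.5]
grip_width: 0.0684
finger_force: 0.0
```

Call:
{"name": "play_rows", "arguments": {"plan": [-0.24,0.04,0,0,0,0,0.8,-0.24,0.04,0,0,0,0,0.8,-0.24,0.04,0,0,0,0,0.8,-0.24,0.04,0,0,0,0,0.8,0,0,0,0,0,0,0.8,0,0,0,0,0,0,0.8,0,0,0,0,0,0,0.8]}}

```text
t: 29.65
tcp_pos: [0.4757, -0.3094, 0.2771]
orientation: [[0.001, 1.0, 0.0], [1.0, -0.001, 0.001], [0.001, 0.0, -1.0]]
force: [-0.0, 1.4, -0.4]
grip_width: 0.0684
finger_force: 0.0
```

```bash
python3 look.py "dict(white=(.588,.345),yellow=(.369,.344),blue=(.48,.344))"
python3 - <<'E'
from h import *
print(go([.483,-.337,.18],down(0)))
for n in("scene","wrist"):
    p,X,c=snap(n)
    cv2.imwrite(f"pics/b_{n}.png",cv2.resize(p[:,:,::-1],(640,480)))
    m=(X[...,2]>.14)&(X[...,2]<.232)&(np.hypot(X[...,0]-.483,X[...,1]+.336)<.05)
    Q=X[m]
    for a in np.arange(.14,.23,.02):
        q=Q[(Q[:,2]>a)&(Q[:,2]<a+.02)]
        if len(q)>5:print(n,a.round(2),len(q),q.min(0).round(4),q.max(0).round(4))
E
```

```text
top white [0.5839 0.3454 0.0313] 149 0.102
top yellow [0.3666 0.3446 0.0313] 144 0.1
top blue [0.4766 0.3436 0.0316] 149 0.103
scene white [0.5871 0.3436 0.0334] 355 0.097
scene yellow [0.3686 0.343  0.0332] 270 0.097
scene blue [0.4772 0.3404 0.0331] 301 0.096
(array([-0.139,  0.035,  0.487]), array([ 0., -0.,  0.]))
scene 0.14 56 [ 0.4823 -0.3466  0.1401] [ 0.4926 -0.3296  0.1597]
scene 0.16 59 [ 0.4827 -0.3469  0.1604] [ 0.4941 -0.3294  0.1797]
scene 0.18 64 [ 0.4828 -0.3467  0.18  ] [ 0.4937 -0.3295  0.1994]
scene 0.2 66 [ 0.4801 -0.3467  0.2004] [ 0.4934 -0.3298  0.2193]
scene 0.22 53 [ 0.4757 -0.347   0.2201] [ 0.4932 -0.33    0.2279]
wrist 0.14 105 [ 0.4758 -0.3342  0.1402] [ 0.4924 -0.328   0.16  ]
wrist 0.16 129 [ 0.4759 -0.3353  0.1602] [ 0.4928 -0.3279  0.18  ]
wrist 0.18 174 [ 0.4751 -0.3368  0.1801] [ 0.4926 -0.3277  0.1999]
wrist 0.2 238 [ 0.4752 -0.337   0.2   ] [ 0.4928 -0.3275  0.22  ]
wrist 0.22 454 [ 0.4753 -0.3453  0.2201] [ 0.4929 -0.328   0.2267]
```

View pics/b_wrist.png

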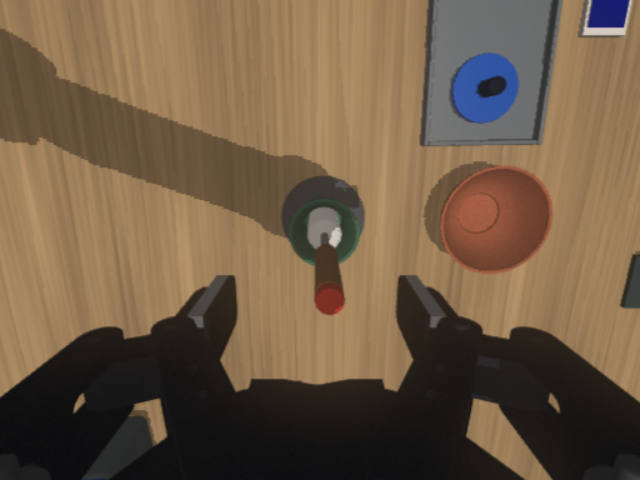

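The brush stands almost vertical with its cap at (330,300), and its axis is at about (0.484, -0.337). Next I grip it.

Call:
{"name": "play_rows", "arguments": {"plan": [-0.139,0.04,0,0,0,0,0.6,0,0,0,0,0,0,0.6,0,0,0.1,0,0,0,0.6,0,0,0.15,0,0,0,0.6,0,0,0.15,0,0,0,0.6,0,0,0.085,0,0,0,0.6,0,0,0,0,0,0,0.6,0,0,0,0,0,0,0.6]}}

```text
t: 30.65
tcp_pos: [0.4839, -0.3386, 0.1807]
orientation: [[0.002, 1.0, 0.001], [1.0, -0.002, 0.0], [0.0, 0.001, -1.0]]
force: [-0.1, -0.1, 1.0]
grip_width: 0.0508
finger_force: 0.0
```

Call:
{"name": "play_rows", "arguments": {"plan": [0,0,0,0,0,0,0,0,0,0,0,0,0,0,0,0,0,0,0,0,0,0,0,0,0,0,0,0,0,0,0,0,0,0,0,0,0,0,0,0,0,0], "force": 60}}

```text
t: 31.25
tcp_pos: [0.4841, -0.3396, 0.1815]
orientation: [[0.003, 1.0, 0.002], [1.0, -0.003, -0.002], [-0.002, 0.002, -1.0]]
force: [0.4, 0.4, 4.9]
grip_width: 0.0164
finger_force: 58.7
```

Call:
{"name": "play_rows", "arguments": {"plan": [0,0,-0.1,0,0,0,0,0,0,-0.15,0,0,0,0,0,0,-0.15,0,0,0,0,0,0,-0.15,0,0,0,0,0,0,-0.15,0,0,0,0,0,0,-0.1,0,0,0,0,0,0,0,0,0,0,0,0,0,0,0,0,0,0]}}

```text
t: 32.05
tcp_pos: [0.4829, -0.3389, 0.339]
orientation: [[0.003, 1.0, -0.001], [1.0, -0.003, 0.001], [0.001, -0.001, -1.0]]
force: [0.8, 0.0, -1.9]
grip_width: 0.0161
finger_force: 58.8
```

```bash
cat > brush.py <<'E'
from h import *
s=ctrl.sense();T=s["tcp_pos"];print("tcp",T.round(4))
p,X,c=snap("scene");cv2.imwrite("pics/br.png",cv2.resize(p[:,:,::-1],(768,576)))
m=(np.hypot(X[...,0]-T[0],X[...,1]-T[1])<.04)&(X[...,2]<T[2]-.015)&(X[...,2]>T[2]-.2)
Q=X[m];print("zmin rel",(Q[:,2].min()-T[2]).round(4))
for a in np.arange(-.19,-.01,.02):
    q=Q[(Q[:,2]-T[2]>a)&(Q[:,2]-T[2]<a+.02)]
    if len(q)>5:print(a.round(2),len(q),(q.min(0)-T).round(4)[:2],(q.max(0)-T).round(4)[:2])
E
python3 brush.py
```

```text
tcp [ 0.4829 -0.3389  0.339 ]
zmin rel -0.1688
-0.17 103 [-0.0037 -0.0156] [0.0156 0.0181]
-0.15 129 [-0.0064 -0.0147] [0.0165 0.0179]
-0.13 131 [-0.0042 -0.0149] [0.0159 0.0185]
-0.11 173 [-0.0148 -0.0144] [0.0172 0.0178]
-0.09 35 [-0.0009 -0.0027] [0.0039 0.0054]
-0.07 37 [-0.0009 -0.0025] [0.0037 0.0053]
-0.05 64 [-0.0028 -0.0072] [0.0093 0.0101]
-0.03 64 [-0.0002 -0.0072] [0.0095 0.0103]
```

The brush is held straight, with its tip about 170 mm below the TCP. Next I carry it over to the white pot.

Call:
{"name": "play_rows", "arguments": {"plan": [0.1,0.016,0,0,0,0,0,0.2,0.032,0,0,0,0,0,0.22,0.033,0,0,0,0,0,0.22,0.033,0,0,0,0,0,0.22,0.033,0,0,0,0,0,0.22,0.033,0,0,0,0,0,0.22,0.033,0,0,0,0,0,0.22,0.033,0,0,0,0,0,0.22,0.033,0,0,0,0,0,0.22,0.033,0,0,0,0,0]}}

```text
t: 33.1
tcp_pos: [0.5463, 0.074, 0.338]
orientation: [[0.003, 1.0, -0.004], [1.0, -0.003, -0.001], [-0.001, -0.004, -1.0]]
force: [1.2, -0.5, -1.6]
grip_width: 0.0169
finger_force: 58.7
```

Call:
{"name": "play_rows", "arguments": {"plan": [0.22,0.033,0,0,0,0,0,0.22,0.033,0,0,0,0,0,0.22,0.033,0,0,0,0,0,0.22,0.033,0,0,0,0,0,0.22,0.033,0,0,0,0,0,0.2,0.033,0,0,0,0,0,0.16,0.02,0,0,0,0,0,0,0,0,0,0,0,0,0,0,0,0,0,0,0,0,0,0,0,0,0,0]}}

```text
t: 34.1
tcp_pos: [0.5921, 0.3627, 0.3388]
orientation: [[0.005, 1.0, -0.001], [1.0, -0.005, -0.003], [-0.003, -0.001, -1.0]]
force: [0.1, -0.9, -1.2]
grip_width: 0.0162
finger_force: 58.8
```

```bash
python3 brush.py; python3 look.py "dict(white=(.588,.345),yellow=(.369,.344),blue=(.48,.344))";python3 - <<'E'
from h import *
print(go([.5865,.343,.30],down(0)))
E
```

```text
tcp [0.5921 0.3627 0.3388]
zmin rel -0.172
-0.17 100 [-0.0153 -0.0164] [0.0172 0.0092]
-0.15 108 [-0.0158 -0.0184] [0.017  0.0122]
-0.13 98 [-0.0144 -0.0167] [0.0172 0.01  ]
-0.11 130 [-0.0147 -0.0174] [0.0167 0.013 ]
-0.09 28 [-0.0023 -0.0043] [0.0056 0.0022]
-0.07 30 [-0.0033 -0.0056] [0.0044 0.0033]
-0.05 51 [-0.0043 -0.0096] [0.0093 0.0051]
-0.03 57 [-0.004  -0.0094] [0.0095 0.0063]
top white [0.5572 0.3568 0.0312] 113 0.101
top blue [0.498  0.3407 0.0408] 65 0.101
scene white [0.5615 0.3548 0.032 ] 247 0.096
scene yellow [0.37   0.3438 0.033 ] 269 0.095
scene blue [0.4905 0.3469 0.0443] 341 0.096
(array([-0.099, -0.028,  0.201]), array([ 0.   ,  0.   , -0.003]))
```

View pics/last_scene.png

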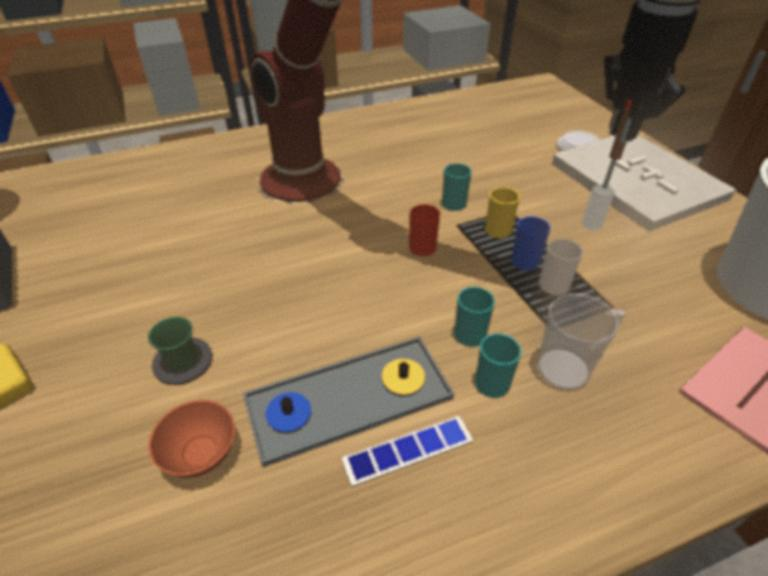

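The white pot at (560,268) has been knocked toward the blue pot. I'll remeasure all the pots.

```bash
python3 look.py "dict(white=(.556,.357),blue=(.477,.342),yellow=(.368,.344))" ; sed -i 's/<.055)/<.044)/' look.py; python3 look.py "dict(white=(.555,.357),blue=(.477,.342),yellow=(.368,.344))"
python3 - <<'E'
from h import *
print(go([.555,.3555,.30],down(0)),ctrl.sense()["tcp_pos"])
E
```

```text
top white [0.5447 0.3559 0.0429] 165 0.101
top blue [0.4968 0.3348 0.0386] 59 0.101
scene white [0.5457 0.3531 0.045 ] 383 0.097
scene blue [0.4896 0.342  0.0427] 317 0.096
scene yellow [0.3684 0.3415 0.0326] 267 0.097
top white [0.5574 0.357  0.0318] 155 0.1
top blue [0.4864 0.3327 0.0264] 48 0.098
scene white [0.5609 0.3553 0.0326] 337 0.097
scene blue [0.4782 0.341  0.0327] 307 0.096
scene yellow [0.3677 0.3436 0.0335] 266 0.095
(array([-0.043, -0.184,  0.202]), array([ 0.   , -0.   , -0.002])) [0.59179225 0.36386567 0.34043868]
```

Call:
{"name": "play_rows", "arguments": {"plan": [-0.036,-0.164,0.1,0,0,0,0,0,0,0.1,0,0,0,0,0,0,0,0,0,0,0,0,0,0,0,0,0,0,0,0,0,0,0,0,0]}}

```text
t: 34.95
tcp_pos: [0.5602, 0.3579, 0.3017]
orientation: [[0.004, 1.0, 0.003], [1.0, -0.004, 0.002], [0.002, 0.003, -1.0]]
force: [0.8, -0.1, -0.3]
grip_width: 0.0166
finger_force: 59.0
```

```bash
python3 look.py "dict(white=(.559,.356))"; python3 brush.py;python3 - <<'E'
from h import *
print(go([.559,.3565,.185],down(0)))
E
```

```text
top white [0.5577 0.3564 0.031 ] 117 0.098
scene white [0.5596 0.354  0.032 ] 337 0.096
tcp [0.5598 0.358  0.3014]
zmin rel -0.1694
-0.17 85 [-0.0109 -0.0163] [0.0171 0.0102]
-0.15 92 [-0.0136 -0.0167] [0.0176 0.0135]
-0.13 86 [-0.011  -0.0161] [0.0178 0.015 ]
-0.11 118 [-0.0141 -0.0165] [0.0173 0.0141]
-0.09 26 [-0.0041 -0.0045] [0.0041 0.0039]
-0.07 25 [-0.0025 -0.0043] [0.0062 0.0034]
-0.05 46 [-0.0051 -0.0095] [0.0106 0.0058]
-0.03 44 [-0.0063 -0.0093] [0.0092 0.0065]
(array([-0.008, -0.004,  0.581]), array([ 0.001, -0.001, -0.002]))
```

Call:
{"name": "play_rows", "arguments": {"plan": [-0.009,-0.005,0.1,0,0,0,0,0,0,0.15,0,0,0,0,0,0,0.15,0,0,0,0,0,0,0.1,0,0,0,0,0,0,0.08,0,0,0,0,0,0,0,0,0,0,0,0,0,0,0,0,0,0,0,0,0,0,0,0,0]}}

```text
t: 35.9
tcp_pos: [0.5584, 0.3562, 0.1854]
orientation: [[0.003, 1.0, 0.002], [1.0, -0.003, 0.002], [0.002, 0.002, -1.0]]
force: [0.1, -0.3, -0.7]
grip_width: 0.0163
finger_force: 59.1
```

```bash
python3 look.py "dict(white=(.559,.356))"
```

```text
top white [0.558  0.3555 0.031 ] 183 0.104
scene white [0.5584 0.3558 0.0335] 392 0.105
```

Call:
{"name": "play_rows", "arguments": {"plan": [0,0,-0.16,0,0,0,0,0,0,-0.16,0,0,0,0,0,0,0,0,0,0,0,0,0,0,0,0,0,0,0,0,0.16,0,0,0,0,0,0,0.16,0,0,0,0,0,0,0.005,0,0,0,0,0,0,0,0,0,0,0]}}

```text
t: 36.8
tcp_pos: [0.557, 0.3549, 0.1815]
orientation: [[0.003, 1.0, -0.003], [1.0, -0.003, -0.002], [-0.002, -0.003, -1.0]]
force: [0.6, -0.1, -1.5]
grip_width: 0.0169
finger_force: 59.2
```

Call:
{"name": "play_rows", "arguments": {"plan": [0,0,-0.16,0,0,0,0,0,0,-0.16,0,0,0,0,0,0,0,0,0,0,0,0,0,0,0,0,0,0,0,0,0.16,0,0,0,0,0,0,0.16,0,0,0,0,0,0,0,0,0,0,0,0,0,0,0,0,0,0]}}

```text
t: 37.6
tcp_pos: [0.5571, 0.355, 0.1818]
orientation: [[0.003, 1.0, -0.003], [1.0, -0.003, -0.002], [-0.002, -0.003, -1.0]]
force: [0.3, 0.3, 0.3]
grip_width: 0.0164
finger_force: 59.3
```

Call:
{"name": "play_rows", "arguments": {"plan": [0,0,-0.15,0,0,0,0,0,0,-0.15,0,0,0,0,0,0,-0.15,0,0,0,0,0,0,-0.15,0,0,0,0,0,0,-0.1,0,0,0,0,0,0,0,0,0,0,0]}}

```text
t: 38.2
tcp_pos: [0.5586, 0.3572, 0.3279]
orientation: [[0.003, 1.0, 0.007], [1.0, -0.003, 0.006], [0.006, 0.007, -1.0]]
force: [0.5, 1.0, -1.0]
grip_width: 0.016
finger_force: 59.4
```

```bash
python3 look.py "dict(white=(.558,.356),blue=(.477,.342),yellow=(.368,.344))";python3 - <<'E'
from h import *
print(go([.3685,.344,.31],down(0)))
E
```

```text
top white [0.5575 0.3569 0.0313] 117 0.099
top blue [0.4779 0.3417 0.0307] 83 0.098
scene white [0.5596 0.3544 0.033 ] 336 0.097
scene blue [0.479  0.3426 0.0332] 308 0.096
scene yellow [0.3683 0.3421 0.0337] 263 0.095
(array([-0.061, -0.945,  0.065]), array([ 0.   ,  0.   , -0.001]))
```

Call:
{"name": "play_rows", "arguments": {"plan": [-0.01,-0.12,0,0,0,0,0,-0.01,-0.17,0,0,0,0,0,-0.01,-0.18,0,0,0,0,0,-0.01,-0.18,0,0,0,0,0,-0.01,-0.18,0,0,0,0,0,-0.01,-0.12,0.07,0,0,0,0,0,0,0,0,0,0,0,0,0,0,0,0,0,0,0,0,0,0,0,0,0]}}

```text
t: 39.2
tcp_pos: [0.3689, 0.3438, 0.3085]
orientation: [[0.005, 1.0, -0.0], [1.0, -0.005, -0.0], [-0.0, -0.0, -1.0]]
force: [1.0, 0.2, -1.8]
grip_width: 0.0165
finger_force: 59.3
```

```bash
python3 brush.py; python3 look.py "dict(yellow=(.368,.344))";python3 - <<'E'
from h import *
print(go([.3675,.344,.185],down(0)))
E
```

```text
tcp [0.3689 0.3438 0.3085]
zmin rel -0.1684
-0.17 57 [-0.0076 -0.011 ] [0.0179 0.0169]
-0.15 70 [-0.0146 -0.0132] [0.0186 0.0171]
-0.13 70 [-0.0114 -0.0128] [0.0175 0.0186]
-0.11 97 [-0.0144 -0.0138] [0.0179 0.0156]
-0.09 19 [-0.0022 -0.0023] [0.0046 0.0058]
-0.07 20 [-0.0018 -0.0032] [0.0038 0.006 ]
-0.05 31 [-0.0047 -0.0078] [0.0093 0.0084]
-0.03 35 [-0.006  -0.0086] [0.011  0.0081]
top yellow [0.3667 0.3442 0.0311] 101 0.1
scene yellow [0.3684 0.3427 0.0325] 270 0.095
(array([-0.001, -0.006,  0.619]), array([-0.   , -0.   , -0.002]))
```

Call:
{"name": "play_rows", "arguments": {"plan": [-0.004,-0.006,0.1,0,0,0,0,0,0,0.15,0,0,0,0,0,0,0.15,0,0,0,0,0,0,0.1,0,0,0,0,0,0,0.11,0,0,0,0,0,0,0.01,0,0,0,0,0,0,0,0,0,0,0,0,0,0,0,0,0,0]}}

```text
t: 40.15
tcp_pos: [0.3673, 0.3443, 0.1862]
orientation: [[0.003, 1.0, 0.002], [1.0, -0.003, 0.002], [0.002, 0.002, -1.0]]
force: [-0.6, 0.2, -0.8]
grip_width: 0.0168
finger_force: 59.2
```

Call:
{"name": "play_rows", "arguments": {"plan": [0,0,-0.16,0,0,0,0,0,0,-0.16,0,0,0,0,0,0,0,0,0,0,0,0,0,0,0,0,0,0,0,0,0.16,0,0,0,0,0,0,0.16,0,0,0,0,0,0,0,0,0,0,0,0,0,0,0,0,0,0]}}

```text
t: 40.95
tcp_pos: [0.3662, 0.3432, 0.1847]
orientation: [[0.003, 1.0, -0.002], [1.0, -0.003, -0.001], [-0.001, -0.002, -1.0]]
force: [0.5, 0.8, -1.1]
grip_width: 0.0167
finger_force: 59.2
```

Call:
{"name": "play_rows", "arguments": {"plan": [0,0,-0.16,0,0,0,0,0,0,-0.16,0,0,0,0,0,0,0,0,0,0,0,0,0,0,0,0,0,0,0,0,0.16,0,0,0,0,0,0,0.16,0,0,0,0,0,0,0,0,0,0,0,0,0,0,0,0,0,0]}}

```text
t: 41.75
tcp_pos: [0.3663, 0.3433, 0.1849]
orientation: [[0.003, 1.0, -0.001], [1.0, -0.003, -0.001], [-0.001, -0.001, -1.0]]
force: [-0.2, 0.1, -1.0]
grip_width: 0.0165
finger_force: 59.2
```

Call:
{"name": "play_rows", "arguments": {"plan": [0,0,-0.15,0,0,0,0,0,0,-0.15,0,0,0,0,0,0,-0.15,0,0,0,0,0,0,-0.15,0,0,0,0,0,0,-0.1,0,0,0,0,0,0,0,0,0,0,0]}}

```text
t: 42.35
tcp_pos: [0.3675, 0.3457, 0.3299]
orientation: [[0.003, 1.0, 0.007], [1.0, -0.003, 0.007], [0.007, 0.007, -1.0]]
force: [0.0, 1.3, -0.6]
grip_width: 0.0165
finger_force: 59.4
```

Call:
{"name": "play_rows", "arguments": {"plan": [0,0.12,0,0,0,0,0,0,0.15,0,0,0,0,0,0,0.15,0,0,0,0,0,0,0.11,0.05,0,0,0,0,0,0,0,0,0,0,0,0,0,0,0,0,0,0,0,0,0,0,0,0,0]}}

```text
t: 43.05
tcp_pos: [0.4712, 0.3438, 0.3152]
orientation: [[0.001, 1.0, -0.001], [1.0, -0.001, 0.001], [0.001, -0.001, -1.0]]
force: [-0.1, -0.3, -0.6]
grip_width: 0.0164
finger_force: 59.2
```

```bash
python3 brush.py; python3 look.py "dict(blue=(.478,.342),yellow=(.368,.344),white=(.558,.356))";python3 - <<'E'
from h import *
print(go([.4775,.342,.185],down(0)))
E
```

```text
tcp [0.4712 0.3438 0.3152]
zmin rel -0.1663
-0.17 65 [-0.0089 -0.0113] [0.0194 0.0166]
-0.15 77 [-0.0113 -0.0121] [0.0166 0.0185]
-0.13 83 [-0.0081 -0.0131] [0.0169 0.0176]
-0.11 113 [-0.0136 -0.0134] [0.0183 0.0187]
-0.09 23 [-0.0015 -0.0017] [0.0059 0.0054]
-0.07 24 [-0.0028 -0.0036] [0.006  0.0052]
-0.05 34 [-0.0035 -0.0077] [0.0094 0.007 ]
-0.03 43 [-0.0056 -0.0081] [0.0104 0.0073]
top blue [0.4772 0.3428 0.0316] 104 0.101
top yellow [0.3704 0.341  0.0298] 65 0.1
top white [0.557  0.3564 0.0313] 157 0.102
scene blue [0.4777 0.3406 0.0334] 303 0.096
scene yellow [0.3678 0.3426 0.033 ] 268 0.097
scene white [0.5597 0.3555 0.0324] 338 0.096
(array([-0.009,  0.029,  0.653]), array([ 0.   , -0.   , -0.001]))
```

Call:
{"name": "play_rows", "arguments": {"plan": [-0.008,0.03,0.1,0,0,0,0,0,0,0.15,0,0,0,0,0,0,0.15,0,0,0,0,0,0,0.15,0,0,0,0,0,0,0.1,0,0,0,0,0,0,0.015,0,0,0,0,0,0,0,0,0,0,0,0,0,0,0,0,0,0]}}

```text
t: 44.0
tcp_pos: [0.4791, 0.3425, 0.1837]
orientation: [[0.003, 1.0, 0.002], [1.0, -0.003, 0.002], [0.002, 0.002, -1.0]]
force: [0.5, 0.3, -1.3]
grip_width: 0.0164
finger_force: 59.2
```

Call:
{"name": "play_rows", "arguments": {"plan": [0,0,-0.16,0,0,0,0,0,0,-0.16,0,0,0,0,0,0,0,0,0,0,0,0,0,0,0,0,0,0,0,0,0.16,0,0,0,0,0,0,0.16,0,0,0,0,0,0,0,0,0,0,0,0,0,0,0,0,0,0]}}

```text
t: 44.8
tcp_pos: [0.4782, 0.3412, 0.1817]
orientation: [[0.003, 1.0, -0.002], [1.0, -0.003, -0.001], [-0.001, -0.002, -1.0]]
force: [0.5, 0.1, -1.3]
grip_width: 0.0165
finger_force: 59.5
```

Call:
{"name": "play_rows", "arguments": {"plan": [0,0,-0.16,0,0,0,0,0,0,-0.16,0,0,0,0,0,0,0,0,0,0,0,0,0,0,0,0,0,0,0,0,0.16,0,0,0,0,0,0,0.16,0,0,0,0,0,0,0,0,0,0,0,0,0,0,0,0,0,0]}}

```text
t: 45.6
tcp_pos: [0.4783, 0.3414, 0.1818]
orientation: [[0.003, 1.0, -0.001], [1.0, -0.003, -0.001], [-0.001, -0.001, -1.0]]
force: [0.4, -0.1, -2.0]
grip_width: 0.0166
finger_force: 59.6
```

Call:
{"name": "play_rows", "arguments": {"plan": [0,0,-0.15,0,0,0,0,0,0,-0.15,0,0,0,0,0,0,-0.15,0,0,0,0,0,0,-0.15,0,0,0,0,0,0,-0.15,0,0,0,0,0,0,0,0,0,0,0,0,0,0,0,0,0,0]}}

```text
t: 46.3
tcp_pos: [0.4785, 0.3419, 0.3336]
orientation: [[0.003, 1.0, 0.002], [1.0, -0.003, 0.002], [0.002, 0.002, -1.0]]
force: [0.1, 0.2, -1.8]
grip_width: 0.0164
finger_force: 59.6
```

```bash
python3 look.py "dict(blue=(.478,.342),yellow=(.368,.344),white=(.558,.356))";python3 - <<'E'
from h import *
print(go([.483,-.338,.33],down(0)))
E
```

```text
top blue [0.4765 0.3432 0.0312] 109 0.1
top yellow [0.3701 0.34   0.0292] 60 0.099
top white [0.5557 0.3578 0.0324] 156 0.101
scene blue [0.4784 0.3408 0.0325] 307 0.096
scene yellow [0.3674 0.3417 0.0329] 270 0.095
scene white [0.5587 0.3545 0.0323] 336 0.095
(array([-3.394,  0.035,  0.011]), array([-0.001,  0.001, -0.001]))
```

Call:
{"name": "play_rows", "arguments": {"plan": [-0.12,0,0,0,0,0,0,-0.22,0,0,0,0,0,0,-0.23,0,0,0,0,0,0,-0.23,0,0,0,0,0,0,-0.23,0,0,0,0,0,0,-0.23,0,0,0,0,0,0,-0.23,0,0,0,0,0,0,-0.23,0,0,0,0,0,0,-0.23,0,0,0,0,0,0,-0.23,0,0,0,0,0,0]}}

```text
t: 47.4
tcp_pos: [0.4761, -0.0963, 0.331]
orientation: [[0.003, 1.0, -0.002], [1.0, -0.003, 0.001], [0.0, -0.002, -1.0]]
force: [0.8, -0.5, -1.8]
grip_width: 0.016
finger_force: 59.5
```

Call:
{"name": "play_rows", "arguments": {"plan": [-0.23,0.005,0,0,0,0,0,-0.23,0.005,0,0,0,0,0,-0.23,0.005,0,0,0,0,0,-0.23,0.005,0,0,0,0,0,-0.18,0.005,0,0,0,0,0,-0.11,0.003,0,0,0,0,0,0,0,0,0,0,0,0,0,0,0,0,0,0,0,0,0,0,0,0,0,0,0,0,0,0,0,0,0]}}

```text
t: 48.4
tcp_pos: [0.4824, -0.3348, 0.332]
orientation: [[0.0, 1.0, -0.0], [1.0, -0.0, 0.001], [0.001, -0.0, -1.0]]
force: [-0.6, -0.5, -0.8]
grip_width: 0.0162
finger_force: 59.4
```

```bash
python3 brush.py
python3 - <<'E'
from h import *
print(go([.483,-.338,.182],down(0)))
for n in("top","scene"):
    p,X,c=snap(n)
    m=(X[...,2]>.066)&(X[...,2]<.085)&(abs(X[...,0]-.48)<.06)&(abs(X[...,1]+.34)<.06)
    print("rim",circ(X[m]),m.sum())
E
```

```text
tcp [ 0.4824 -0.3348  0.332 ]
zmin rel -0.1633
-0.17 72 [-0.0005 -0.0082] [0.0186 0.0252]
-0.15 133 [-0.0052 -0.0088] [0.0183 0.0247]
-0.13 121 [-0.0061 -0.0093] [0.0189 0.0235]
-0.11 195 [-0.0134 -0.0095] [0.0186 0.0222]
-0.09 35 [-0.0012  0.0015] [0.0057 0.0099]
-0.07 34 [-0.001   0.0013] [0.0054 0.0084]
-0.05 48 [ 0.0001 -0.0039] [0.0097 0.0122]
-0.03 68 [-0.0025 -0.0048] [0.0097 0.0123]
(array([-0.015,  0.003,  0.751]), array([ 0., -0., -0.]))
rim (0.48303309082984924, -0.33750393986701965, 0.03586253896355629) 124
rim (0.4836496412754059, -0.33901652693748474, 0.03696190193295479) 270
```

The brush has tilted slightly in the grip, leaving its tip about 7 mm toward +y. I'll shift the insertion to compensate.

Call:
{"name": "play_rows", "arguments": {"plan": [-0.042,0.003,0,0,0,0,0,0,0,0,0,0,0,0,0,0,0.15,0,0,0,0,0,0,0.15,0,0,0,0,0,0,0.1,0,0,0,0,0,0,0.1,0,0,0,0,0,0,0.1,0,0,0,0,0,0,0.1,0,0,0,0,0,0,0,0,0,0,0,0,0,0,0,0,0,0]}}

```text
t: 49.55
tcp_pos: [0.4827, -0.3452, 0.1922]
orientation: [[0.004, 1.0, 0.0], [1.0, -0.004, 0.0], [0.0, 0.0, -1.0]]
force: [-0.4, 0.6, -0.9]
grip_width: 0.0166
finger_force: 59.3
```

```bash
python3 brush.py|head -3
python3 - <<'E'
from h import *
s=ctrl.sense();print(s["force"],s["tcp_pos"])
p,X,c=snap("scene");cv2.imwrite("pics/ins.png",cv2.resize(p[130:290,20:220,::-1],(800,640))[:600])
E
```

```text
tcp [ 0.4827 -0.3452  0.1922]
zmin rel -0.187
-0.19 325 [-0.0282 -0.0398] [0.0386 0.0393]
[-0.19498039  0.21062118 -1.67092073] [ 0.48328765 -0.34541084  0.19304792]
```

View pics/ins.png

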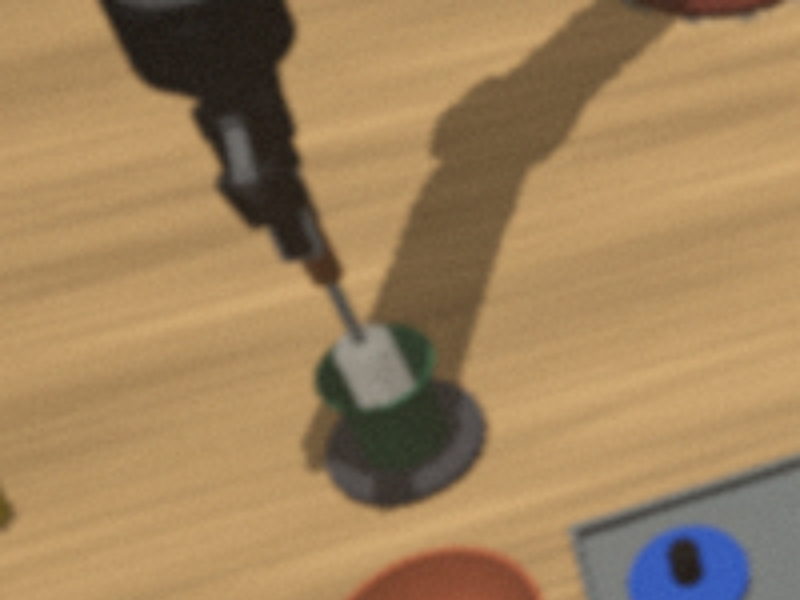

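The brush head is inside the cup and centred, with its top at about (375,340). I'll lower it gently and release.

Call:
{"name": "play_rows", "arguments": {"plan": [0,0,0.02,0,0,0,0,0,0,0.02,0,0,0,0,0,0,0.015,0,0,0,0,0,0,0,0,0,0,0,0,0,0,0,0,0,0]}}

```text
t: 50.15
tcp_pos: [0.4826, -0.3449, 0.181]
orientation: [[0.003, 1.0, -0.0], [1.0, -0.003, 0.0], [0.0, -0.0, -1.0]]
force: [-0.4, -0.1, -1.5]
grip_width: 0.0168
finger_force: 59.3
```

Call:
{"name": "play_rows", "arguments": {"plan": [0,0,0,0,0,0,0.3,0,0,0,0,0,0,0.4,0,0,0,0,0,0,0.6,0,0,0,0,0,0,0.7,0,0,0,0,0,0,0.8,0,0,0,0,0,0,0.8,0,0,-0.1,0,0,0,0.8,0,0,-0.15,0,0,0,0.8,0,0,-0.2,0,0,0,0.8,0,0,-0.2,0,0,0,0.8]}}

```text
t: 51.15
tcp_pos: [0.4822, -0.3447, 0.3121]
orientation: [[0.003, 1.0, -0.001], [1.0, -0.003, 0.001], [0.001, -0.001, -1.0]]
force: [0.7, -0.0, 0.7]
grip_width: 0.0684
finger_force: 0.0
```

Call:
{"name": "play_rows", "arguments": {"plan": [0.1,0,-0.2,0,0,0,0.8,0.2,0,0,0,0,0,0.8,0.2,0,0,0,0,0,0.8,0.2,0,0,0,0,0,0.8,0,0,0,0,0,0,0.8,0,0,0,0,0,0,0.8,0,0,0,0,0,0,0.8]}}

```text
t: 51.85
tcp_pos: [0.4827, -0.2065, 0.3509]
orientation: [[0.005, 1.0, -0.0], [1.0, -0.005, -0.001], [-0.001, -0.0, -1.0]]
force: [-1.0, -0.8, -0.7]
grip_width: 0.0685
finger_force: 0.0
```

```bash
python3 look.py "dict(blue=(.478,.342),yellow=(.368,.344),white=(.558,.356))"
python3 - <<'E'
from h import *
p,X,c=snap("scene")
Q=X[(X[...,2]>.13)&(X[...,2]<.24)&(np.hypot(X[...,0]-.483,X[...,1]+.338)<.05)]
for a in(.13,.16,.19,.215):
    q=Q[(Q[:,2]>a)&(Q[:,2]<a+.02)];print(a,q.min(0).round(4),q.max(0).round(4))
E
```

```text
top blue [0.4761 0.3436 0.0315] 146 0.102
top yellow [0.3666 0.3444 0.0311] 144 0.101
top white [0.557  0.3567 0.0318] 155 0.102
scene blue [0.4783 0.3424 0.0334] 303 0.097
scene yellow [0.3687 0.3422 0.0332] 266 0.096
scene white [0.56   0.3546 0.0324] 338 0.096
0.13 [ 0.4778 -0.3449  0.1303] [ 0.4906 -0.3283  0.1499]
0.16 [ 0.4797 -0.3457  0.1608] [ 0.4911 -0.3279  0.1799]
0.19 [ 0.4795 -0.3461  0.1903] [ 0.49   -0.328   0.2098]
0.215 [ 0.4721 -0.3451  0.2151] [ 0.4898 -0.328   0.2275]
```

View pics/last_scene.png

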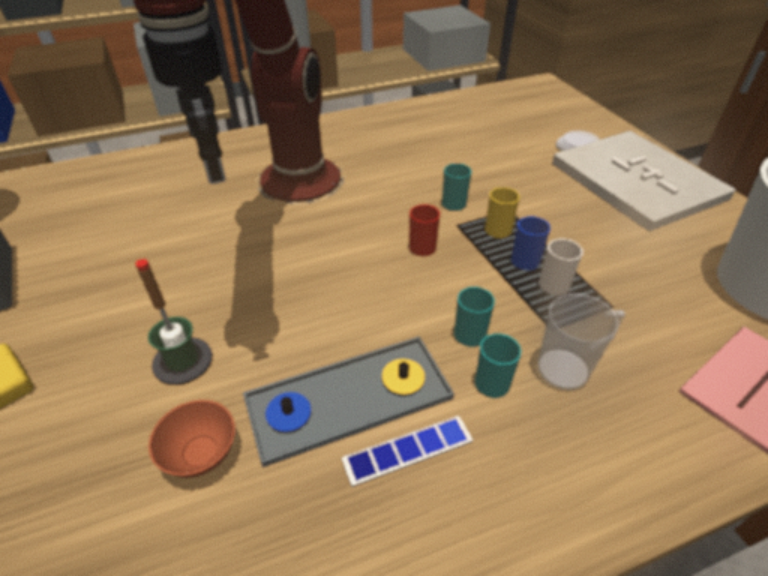

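View pics/last_top.png

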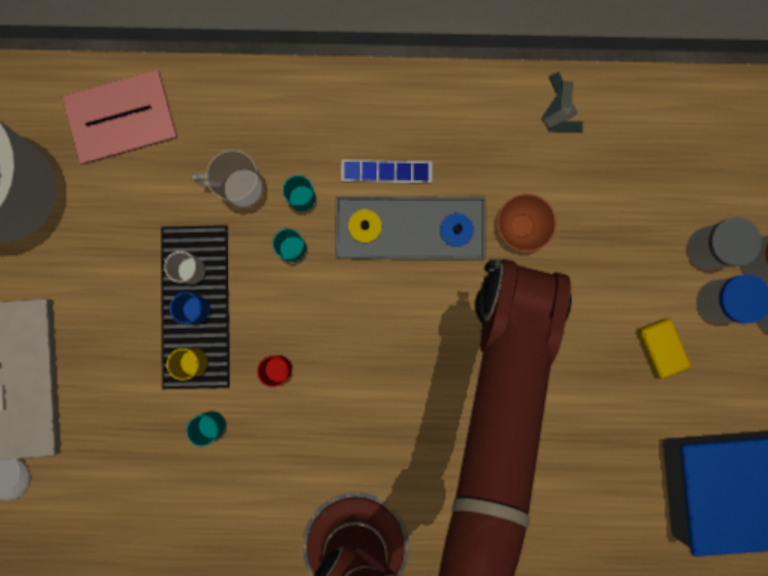

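The brush stands in its cup at (170,330). All three pots are open on the mat, both lids lie in the tray, and the jug, bowl and test strip have not moved.

```bash
python3 -c "
from plant import order
print(order.job_done())"
```

```text
the job is handed in; nothing more can be done
None
```

I've handed the job in, with no verdict returned: both lids (blue and yellow; white had none) are flat in the tray, the pots were scrubbed white, yellow, blue and stand open on the mat, and the brush is back in its stand.

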